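# Stow the shoe-care things in the bench chest

## Task

Lift the hatch of the low wooden chest off its seat and slide it along its channels onto the deck until the compartment is fully open, then put every one of the bike-lock body, shoe brush, cream jar and upright rectangular tin that is there into the compartment. Slide the hatch back and let it down flush into its seat, then press both hinged flaps down over it until they snap and stay shut. Leave the key bowl, spray bottle, wooden tray, round polish tin and shoehorn where they are.

Things in the scene. Friction and masses are not known exactly. Their poses are not given: they have to be found in the camera images.
- chest: Fixed low brown wooden chest, 238 (its x) x 480 (its y) mm; origin at the centre of its underside, x away from the robot. All lengths in this list are mm, and x, y, z of parts are in this chest frame. Its +y half is a compartment with a hatch, its -y half a flat deck (z 84) on which the open hatch parks.
- bay (a point): Centre of the compartment's floor (x 0, y 115, z 10). Compartment inside: x -88..88, y 17..213; 66 clear height under the seated hatch. Its mouth is ringed by the hatch's seat: ledge at z 76 in a recess x -103..103, y 1..229.
- channel (a point): Mid of the deck (x 0, y -118, z 84). Channels: side rails along y, inner faces at x -103 and 103, top z 102; for y -240..25 lips (underside z 102, top z 108) overhang them in to x -93 and 93, so the hatch can rise 16 at most and not come out. End stops for the hatch at y 229 (top z 94) and y -228 (top z 102).
- hatch_grip (a point): Point in the grip bar of the hatch, 38 above the hatch's underside. Bar: dark wood, upright on the hatch's middle, 90 along x, 16 thick along y, top 40 above the hatch's top face (50 above its underside).
- hatch: Loose plywood hatch, 200 (x) x 220 (y) x 10 thick, about 0.35 kg; origin at the centre of its underside. Seated: y 115, z 76, which is 8 below the deck: it must rise more than 8 and less than 16 to slide to -y. Fully open: y -93 or less (stopped at -118).
- flap_near_deck (a joint): Hold-down flap at y 60, rad: 0 = open, upright but leaning back 0.43 over the chest's front; 2.0 = shut, flat. Nearly free up to 1.25; then a sprung ball detent resists (about 0.13 N m at most) until 1.67, and from there pulls it shut and holds it. It shuts only over a seated hatch. Push it over from behind (the robot's side), then press it down.
- flap_end (a joint): The same for the like flap at y 170.
- flap_near_deck_tip (a point): Middle of this flap's free end, 58 from its hinge axis. Steel plate 60 long, 40 wide, 8 thick, hinged along y on the front rail (axis at x -111, z 110); a rubber toe under its free end comes down 2 above the hatch.
- flap_end_tip (a point): The same for the other flap.
- lock_c (a point): silver plastic bike-lock body, a block 78 long x 44 wide x 58 high with two round black holes on top; this is its centre, half-way up; x along its length, y across its width, z up. May be absent (None).
- brush_c (a point): small shoe brush, pine back over dark bristles, 78 long x 44 wide x 58 high; this is its centre, half-way up; x along its length, y across its width, z up. May be absent (None).
- jar_c (a point): rectangular amber glass jar of shoe cream with black cap, 60 long x 44 wide x 58 high; this is its centre, half-way up; x along its length, y across its width, z up. May be absent (None).
- tin_c (a point): upright rectangular steel tin with brass-coloured lid, 72 long x 43 wide x 58 high; this is its centre, half-way up; x along its length, y across its width, z up. May be absent (None).
- bowl: Bystander, to be left alone: blue ceramic bowl of keys, 120 across, 50 high; origin at the centre of its underside.
- spray: Bystander, to be left alone: glass spray bottle with white push dispenser, 66 across, 188 high; origin at the centre of its underside.
- tray: Bystander, to be left alone: flat wooden tray with a dark sliding lid, 160 x 100, 42 high; origin at the centre of its underside.
- polish: Bystander, to be left alone: round black flat polish tin, 80 across, 25 high; origin at the centre of its underside.
- horn: Bystander, to be left alone: flat steel shoehorn, 170 x 34, 10 high; origin at the centre of its underside.
Mind the look-alikes: they are no part of the job. What is shaped like the part that bears brush_c but green is not meant. Of the things shaped like the part that bears jar_c, the amber glass one is meant.

How it is judged:
On the way, in this order (a step that is already met when the one before it is completed fails the run):
1. the hatch is slid along its channels onto the deck, the compartment fully open (y of hatch_grip in the frame of chest between -0.13 and -0.093 m and x of hatch_grip in the frame of chest between -0.015 and 0.015 m and z of hatch_grip in the frame of chest below 0.14 m), for 0.2 s.
2. with the hatch still open, all the things to stow are in the compartment (x of lock_c in the frame of chest between -0.088 and 0.088 m and y of lock_c in the frame of chest between 0.017 and 0.213 m and z of each of lock_c, brush_c, jar_c, tin_c in the frame of chest below 0.056 m and x of brush_c in the frame of chest between -0.088 and 0.088 m and y of brush_c in the frame of chest between 0.017 and 0.213 m and x of jar_c in the frame of chest between -0.088 and 0.088 m and y of jar_c in the frame of chest between 0.017 and 0.213 m and x of tin_c in the frame of chest between -0.088 and 0.088 m and y of tin_c in the frame of chest between 0.017 and 0.213 m and y of hatch_grip in the frame of chest below -0.093 m), for 0.2 s.
3. the hatch lies flush in its seat over the things (y of hatch_grip in the frame of chest between 0.108 and 0.122 m and z of hatch_grip in the frame of chest below 0.1175 m and angle between hatch_grip's own z axis and vertical below 0.03 rad and x of lock_c in the frame of chest between -0.088 and 0.088 m and y of lock_c in the frame of chest between 0.017 and 0.213 m and z of each of lock_c, brush_c, jar_c, tin_c in the frame of chest below 0.056 m and x of brush_c in the frame of chest between -0.088 and 0.088 m and y of brush_c in the frame of chest between 0.017 and 0.213 m and x of jar_c in the frame of chest between -0.088 and 0.088 m and y of jar_c in the frame of chest between 0.017 and 0.213 m and x of tin_c in the frame of chest between -0.088 and 0.088 m and y of tin_c in the frame of chest between 0.017 and 0.213 m), for 0.2 s.
4. both flaps are shut and held by their detents (value of joint each of flap_near_deck, flap_end above 1.92 rad), for 0.2 s.
At the end, for the whole second after the job is handed in: Every present lock, brush, jar and tin is inside the compartment; the hatch is down in its seat (within 3.5 mm of its seated height, 7 mm along the channel, tilt under 0.03 rad) and at rest; both flap joints read more than 1.92 rad (all of step 3 and all of step 4 and linear speed of hatch below 0.02 m/s); the robot touches nothing.
It fails at once if the bowl is moved more than 40 mm or tipped (distance of bowl from where it was at the start of the episode above 0.04 m or angle between bowl's own z axis and vertical above 0.6 rad).
It fails at once if the spray is moved more than 40 mm or tipped (distance of spray from where it was at the start of the episode above 0.04 m or angle between spray's own z axis and vertical above 0.6 rad).
It fails at once if the tray is moved more than 40 mm or tipped (distance of tray from where it was at the start of the episode above 0.04 m or angle between tray's own z axis and vertical above 0.6 rad).
It fails at once if the polish is moved more than 40 mm or tipped (distance of polish from where it was at the start of the episode above 0.04 m or angle between polish's own z axis and vertical above 0.6 rad).
It fails at once if the horn is moved more than 40 mm or tipped (distance of horn from where it was at the start of the episode above 0.04 m or angle between horn's own z axis and vertical above 0.6 rad).
Of lock, brush, jar, tin only 2 to 4 are there at a start; the rules pass over those that are not, and their reading is None.
At some moment in a run one of lock, brush, jar, tin may be knocked a few centimetres aside while the robot is not near it.
It also fails if it takes over 210 s, if anything falls off the work surface, if the arm or the gripper's body presses on something with over 40 N, if the wrist force passes 120 N, or if a joint passes its speed limit or range.

## Robot

A 6-joint arm with a two-finger parallel gripper is mounted at the origin on the work surface. World frame = base frame: x ahead of the robot, y to its left, z up, the work surface at z = 0. Lengths are in m, angles in rad, forces in N, time in s.
With the tool pointing down it reaches from about 0.3 to 0.875 m from the base axis. Payload 6.4 kg.
Tool frame: the origin (TCP) lies midway between the tips of the shut fingers; the grasp point (between the pads) lies ctrl.grip_point_offset behind it (ctrl.grip_point_offset is the distance from the TCP to the grasp point, in m); z points along the fingers, y is the direction in which the jaws open and shut (so a half turn about z gives the same grasp; the last joint's range is limited). The gripper opens to 85 mm and grips with 20 to 120 N. Pads are 22 mm wide; open, the fingers measure 114 mm over their backs; the gripper's body (76 mm by 85 mm) begins 54 mm behind the grasp point. The pads swing forward as they close: fully open they stand 13 mm farther back than shut.
Start: joints at [1.12, 0.181, 1.607, -0, 1.354, -0.206], TCP at [0.139, 0.558, 0.231] pointing down, gripper open.
Joint ranges: [-2.99, 2.99], [-0.89, 2.07], [0.3, 2.58], [-1.14, 4.28], [0, 2.63], [-3.12, 3.12]. Speed limits (rad/s): [2.57, 2.57, 3.01, 3.14, 3.14, 3.14].

## Interface

Orientations are given as a unit quaternion [w, x, y, z].
In Python, from bench import ctrl, viewer gives the robot as it stands.
- The arm moves only by the shell command python3 -m handwheel 'ROWS' [OPENING]. ROWS is JSON, a list of rows, each an object with "travel": the shift along the tool's x, y, z as a fraction of full scale, a list of three; "dr": the turn, a rotation vector about the tool's x, y, z as a fraction of full scale, a list of three. A call has 1 to 20 rows; each row shifts and turns the pose as measured when the row begins, along the tool's axes as they then stand; what a row does not reach is not made up. Full scale, the value 1, is 150 mm for a shift and 30 degrees for a turn. A row lasts 1/12 s, in which the tool goes at most 41.7 mm and 7.16 degrees, less where a joint would pass 70% of its speed; a pose out of reach is approached as far as the arm can. A call with a number of a shift or a turn outside -1 to 1 is refused whole. A call with a gripper value outside its range is refused whole. OPENING is the opening, from -1 (shut) to 1 (fully open), set as the call begins (- or left out, the last holds). The fingers move at their own pace and stop on an object; the grip force is fixed at half the most. Time passes only in rows, so rows that do not move let the fingers close. It gives the time, the measured TCP pose, the force and the opening at its end, in the units of the state.
- ctrl.get_obs(): the state, without advancing time (a new reading comes with each control period).
- viewer.camera(name): name is "side" or "top"; returns the picture (420x560x3 uint8, red, green, blue); there is no depth.
- viewer.get_calibration(name): a dict with "camera_matrix" (3x3 intrinsics, pixels), "R" (3x3) and "t" (3): a world point X has camera coordinates R X + t. Camera axes: x right, y down, z forward; pixel columns grow to the right and rows downward; lengths in m; the calibration is good to about 2 mm. A picture is of the moment at which its call begins. get_calibration takes no time and is no camera call.
- ctrl.hand_in(): hands the job in, once; it reports no verdict.
The state is a dict: "time_s": time; "q": joint angles; "dq": joint speeds; "joint_efforts": joint torques, N m; "eef_pos": TCP position; "eef_rot": TCP orientation; "wrist_force": force on the tool from outside, world axes, zero at the start; "torque": the same for the moment, N m; "opening": opening from 0.0 (shut) to 1.0 (fully open).
Only numpy, scipy, OpenCV 4.12 (cv2) and the standard library are available. Lean on these libraries where they do the work, as an engineer would, in place of code of your own. Each camera call takes 0.05 s, during which the arm holds its last target. There are 200 camera calls.

## Working session

There is one attempt and no reset: what is moved stays moved. The work goes in short steps, Python scripts to look and compute and a shell command to move; the robot and the scene stay as the last step left them, time stands still between calls to the robot, and variables do not carry over. Pictures are saved under pics/ and viewed, about 12 in all and at most 16, crops included, and the job is handed in when it is done.

```bash
ls; mkdir -p pics; python3 - <<'E'
from bench import ctrl, viewer
import cv2
o=ctrl.get_obs(); print(o, ctrl.grip_point_offset)
for n in("top","side"):
    c=viewer.get_calibration(n); print(n,c)
    cv2.imwrite(f"pics/{n}0.png",viewer.camera(n)[:,:,::-1])
E
```

```text
pics
{'time_s': 0.0, 'q': array([ 1.11968278e+00,  1.81564615e-01,  1.60801285e+00, -4.46073555e-06,
        1.35380302e+00, -2.06294337e-01]), 'dq': array([ 6.31079087e-05, -2.52333895e-04,  2.87160864e-04,  5.47723220e-04,
       -5.12834054e-04, -1.72842220e-05]), 'joint_efforts': array([-1.15426556e-03, -4.44875801e+01, -3.51337659e+01, -3.08788904e-04,
        9.17625788e-03, -3.06558000e-06]), 'eef_pos': array([0.13910165, 0.55734564, 0.23036856]), 'eef_rot': array([-2.86508730e-04,  1.22103608e-01,  9.92516957e-01, -8.46756630e-04]), 'wrist_force': array([ 0.09937335, -0.11382282,  0.03706228]), 'torque': array([-0.0099476 , -0.02745403, -0.01423011]), 'opening': 0.9984348221283528} 0.0187
top {'camera_matrix': array([[392.48982516,   0.        , 278.38251594],
       [  0.        , 392.48982516, 206.04278013],
       [  0.        ,   0.        ,   1.        ]]), 'R': array([[-0.01966595, -0.99959689,  0.02047707],
       [-0.98816629,  0.01631672, -0.15251604],
       [ 0.15212044, -0.02323413, -0.98808884]]), 't': array([-0.0497644 ,  0.52055845,  1.3919685 ])}
side {'camera_matrix': array([[537.00322278,   0.        , 273.80232517],
       [  0.        , 537.00322278, 203.80849343],
       [  0.        ,   0.        ,   1.        ]]), 'R': array([[-0.94547089, -0.32570097, -0.00191839],
       [-0.20553042,  0.60117866, -0.77223149],
       [ 0.25266984, -0.7297281 , -0.63533838]]), 't': array([0.48394463, 0.23316366, 1.71804954])}
```

```bash
python3 - <<'E'
import cv2
for n in("top","side"):
    i=cv2.imread(f"pics/{n}0.png"); cv2.imwrite(f"pics/{n}0b.png",cv2.resize(i,(800,600),interpolation=cv2.INTER_CUBIC))
E
```

```text
(no output)
```

View pics/top0b.png

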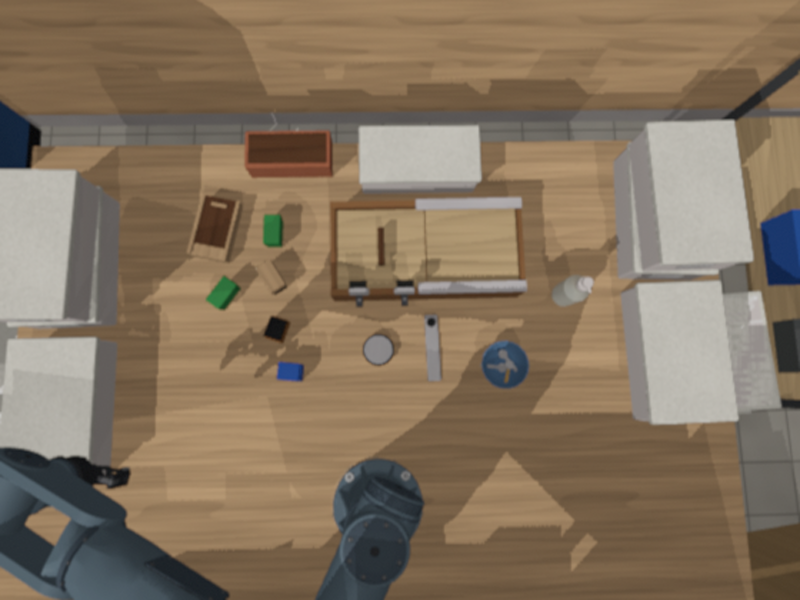

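View pics/side0b.png

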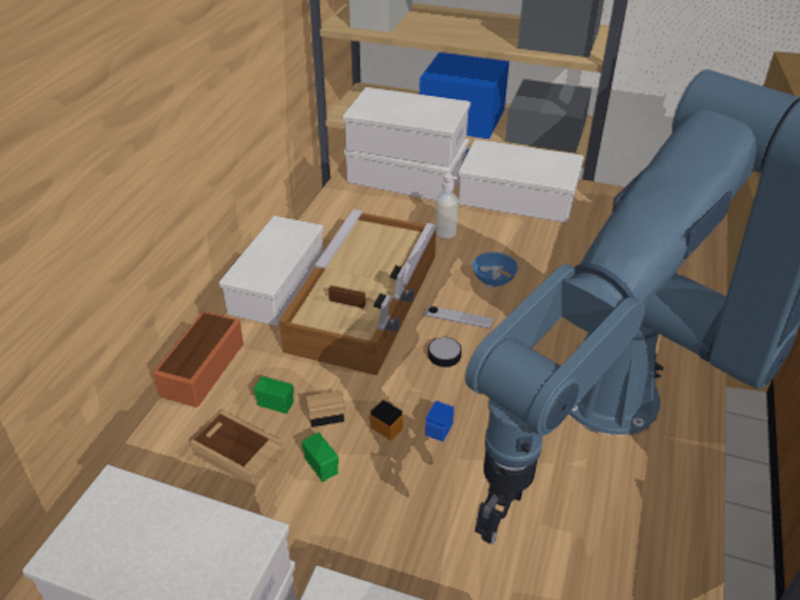

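```bash
cat > h.py <<'E'
import numpy as np, cv2
from bench import ctrl, viewer
from scipy.spatial.transform import Rotation as Rn
def ray(n,u,v):
    c=viewer.get_calibration(n); R=c["R"]; o=-R.T@c["t"]
    return o, R.T@np.linalg.solve(c["camera_matrix"],[u,v,1.])
def onz(n,u,v,z):
    o,d=ray(n,u,v); return (o+d*(z-o[2])/d[2])
def proj(n,X):
    c=viewer.get_calibration(n); p=c["camera_matrix"]@(c["R"]@np.asarray(X,float)+c["t"]); return p[:2]/p[2]
def tri(pt,ps):
    A=[];b=[]
    for n,p in(("top",pt),("side",ps)):
        o,d=ray(n,*p); d=d/np.linalg.norm(d); P=np.eye(3)-np.outer(d,d); A.append(P); b.append(P@o)
    return np.linalg.lstsq(np.vstack(A),np.hstack(b),rcond=None)[0]
def snap(n,f,x0=0,y0=0,x1=560,y1=420,s=None):
    i=viewer.camera(n)[:,:,::-1]; cv2.imwrite(f"pics/{f}_raw.png",i)
    crop(f"pics/{f}_raw.png",f"pics/{f}.png",x0,y0,x1,y1)
    return i
def crop(a,b,x0,y0,x1,y1):
    i=cv2.imread(a)[y0:y1,x0:x1]; s=min(800/(x1-x0),600/(y1-y0))
    cv2.imwrite(b,cv2.resize(i,None,fx=s,fy=s,interpolation=cv2.INTER_CUBIC))
def pose():
    o=ctrl.get_obs(); q=o["eef_rot"]; R=Rn.from_quat([q[1],q[2],q[3],q[0]])
    return o,np.array(o["eef_pos"]),R
def go(target,yaw=None,axis_y=None):
    """print shift in tool axes units (fraction of 150mm) and turn units (fraction of 30deg) to target TCP pos with tool down, jaws along world dir axis_y"""
    o,p,R=pose(); sh=R.inv().apply(np.asarray(target)-p)/.15
    print("t",round(o["time_s"],2),"pos",p.round(4),"travel total",sh.round(3))
    z=np.array([0,0,-1.])
    if axis_y is None: y=R.apply([0,1,0])
    else: y=np.array([np.cos(axis_y),np.sin(axis_y),0])
    y=y-z*(y@z); y/=np.linalg.norm(y)
    best=None
    for s in(1,-1):
        T=Rn.from_matrix(np.c_[np.cross(s*y,z),s*y,z]); r=(R.inv()*T).as_rotvec()/np.radians(30)
        print("  dr",r.round(3), "q6",round(o["q"][5],2))
E
python3 - <<'E'
from h import *
crop("pics/top0.png","pics/c1.png",130,125,390,285)
crop("pics/side0.png","pics/c2.png",130,140,340,345)
E
```

```text
(no output)
```

View pics/c1.png

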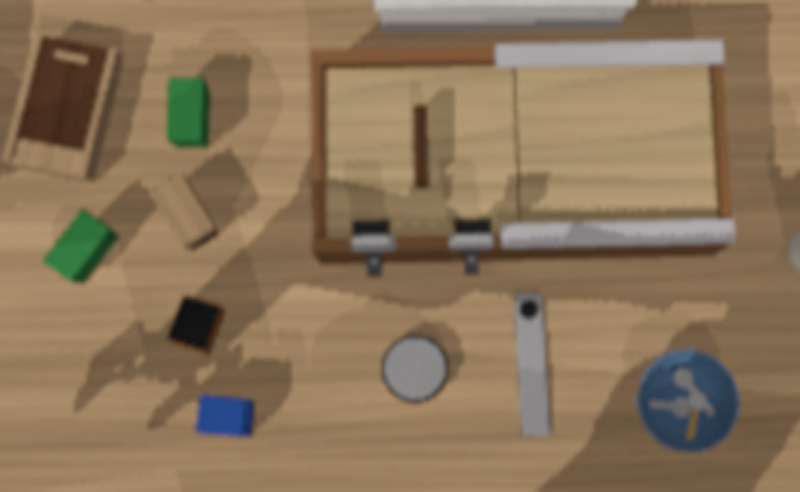

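View pics/c2.png

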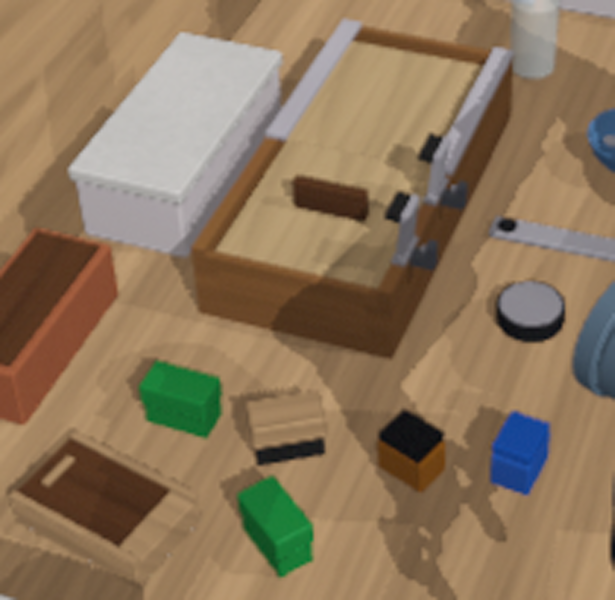

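```bash
python3 - <<'E'
from h import *
s=800/260
def T(x,y,z): return onz("top",130+x/s,125+y/s,z)
s2=600/205
def S(x,y,z): return onz("side",130+x/s2,140+y/s2,z)
for k,a in dict(farlipR=(723,41,.108),farlipL=(495,43,.108),nearlipR=(735,244,.108),nearlipL=(502,247,.108),farlipinR=(723,65,.108),nearinL=(502,225,.108),nearinR=(735,219,.108),grip=(421,105,.126),grip2=(421,188,.126),FL=(313,50,.102),NL=(315,250,.102)).items(): print(k,T(*a).round(4))
print("side bar", S(330,190,.126).round(4), "tri",tri((130+421/s,125+146/s),(130+332/s2,140+185/s2)))
# objects top: brush, jar by colour
for k,pts in dict(brush=[(153,184),(183,175),(215,232),(190,246)],jar=[(184,296),(223,307),(208,350),(170,339)],greenA=[(168,78),(208,78),(208,144),(168,144)],greenB=[(84,212),(117,238),(80,281),(45,258)],blue=[(198,398),(253,398)]).items():
    print(k,[T(x,y,.058)[:2].round(4).tolist() for x,y in pts])
print("brush side top",[S(x,y,.058)[:2].round(4).tolist() for x,y in[(250,400),(322,392),(326,440),(255,455)]])
print("jar side top",[S(x,y,.058)[:2].round(4).tolist() for x,y in[(405,412),(444,432),(418,460),(380,440)]])
E
```

```text
farlipR [ 0.7498 -0.3731  0.108 ]
farlipL [ 0.7508 -0.107   0.108 ]
nearlipR [ 0.5101 -0.374   0.108 ]
nearlipL [ 0.511 -0.109  0.108]
farlipinR [ 0.7208 -0.3715  0.108 ]
nearinL [ 0.5363 -0.1097  0.108 ]
nearinR [ 0.5389 -0.3755  0.108 ]
grip [ 0.6728 -0.0201  0.126 ]
grip2 [ 0.5767 -0.0186  0.126 ]
FL [0.7471 0.1044 0.102 ]
NL [0.512  0.1025 0.102 ]
side bar [ 0.624  -0.0065  0.126 ] tri [ 0.6262525  -0.01925531  0.12276451]
brush [[0.6005, 0.2964], [0.6107, 0.2615], [0.5421, 0.2233], [0.526, 0.2521]]
jar [[0.4674, 0.2583], [0.4538, 0.2131], [0.4043, 0.2298], [0.4178, 0.2736]]
greenA [[0.7291, 0.281], [0.7285, 0.2336], [0.6477, 0.2326], [0.6484, 0.2797]]
greenB [[0.5683, 0.3761], [0.5368, 0.337], [0.487, 0.3785], [0.5146, 0.4197]]
blue [[0.3496, 0.2406], [0.3485, 0.1778]]
brush side top [[0.6091, 0.2653], [0.5422, 0.2304], [0.5137, 0.2908], [0.574, 0.3325]]
jar side top [[0.4503, 0.2287], [0.4035, 0.2417], [0.4165, 0.2854], [0.4617, 0.273]]
```

```bash
python3 - <<'E'
from h import *
go([.627,-.019,.23],axis_y=np.pi/2)
i=cv2.imread("pics/top0.png")
b=(i.max(2)<45).astype(np.uint8); b[:, :175]=0;b[:,212:]=0;b[:215]=0;b[245:]=0
p=np.argwhere(b); P=np.array([onz("top",x,y,.058)[:2] for y,x in p]).astype(np.float32)
print(len(p),cv2.minAreaRect(P))
E
```

```text
t 0.1 pos [0.1391 0.5574 0.2305] travel total [-4.087 -2.94   0.006]
  dr [-0.003 -0.001 -0.468] q6 -0.21
  dr [-2.000e-03  4.000e-03  5.532e+00] q6 -0.21
157 ((0.43729230761528015, 0.24736985564231873), (0.041815027594566345, 0.0468708798289299), 70.63709259033203)
```

```bash
python3 -m handwheel '[{"travel":[0,0,0],"dr":[0,0,-0.234]},{"travel":[0,0,0],"dr":[0,0,-0.234]},{"travel":[-0.16,-0.19,0],"dr":[0,0,0]},{"travel":[-0.16,-0.19,0],"dr":[0,0,0]},{"travel":[-0.16,-0.19,0],"dr":[0,0,0]},{"travel":[-0.16,-0.19,0],"dr":[0,0,0]},{"travel":[-0.16,-0.19,0],"dr":[0,0,0]},{"travel":[-0.16,-0.19,0],"dr":[0,0,0]},{"travel":[-0.16,-0.19,0],"dr":[0,0,0]},{"travel":[-0.16,-0.19,0],"dr":[0,0,0]},{"travel":[-0.16,-0.19,0],"dr":[0,0,0]},{"travel":[-0.16,-0.19,0],"dr":[0,0,0]}]'; python3 -c "
from h import *
go([.627,-.019,.23],axis_y=np.pi/2)"
```

```text
time_s: 1.1
eef_pos: [0.3847, 0.2669, 0.2251]
eef_rot: [-0.004, -0.014, 1.0, -0.003]
wrist_force: [0.9, 0.4, 0.7]
opening: 1.001
t 1.1 pos [0.3847 0.2669 0.2251] travel total [-1.562 -1.949 -0.033]
  dr [-0.01  -0.014  0.052] q6 -1.24
  dr [ 0.022 -0.016 -5.948] q6 -1.24
```

```bash
python3 -m handwheel '[{"travel":[-0.156,-0.195,-0.01],"dr":[0,0,0.05]},{"travel":[-0.156,-0.195,0],"dr":[0,0,0]},{"travel":[-0.156,-0.195,0],"dr":[0,0,0]},{"travel":[-0.156,-0.195,0],"dr":[0,0,0]},{"travel":[-0.156,-0.195,0],"dr":[0,0,0]},{"travel":[-0.156,-0.195,0],"dr":[0,0,0]},{"travel":[-0.156,-0.195,0],"dr":[0,0,0]},{"travel":[-0.156,-0.195,0],"dr":[0,0,0]},{"travel":[-0.156,-0.195,0],"dr":[0,0,0]},{"travel":[-0.1,-0.14,0],"dr":[0,0,0]},{"travel":[0,0,0],"dr":[0,0,0]}]'; python3 -c "
from h import *
go([.627,-.019,.23],axis_y=np.pi/2)"
```

```text
time_s: 2.02
eef_pos: [0.62, -0.0405, 0.2219]
eef_rot: [-0.006, 0.004, 1.0, -0.003]
wrist_force: [-0.3, -0.6, 0.5]
opening: 0.997
t 2.02 pos [ 0.62   -0.0405  0.2219] travel total [-0.045  0.143 -0.056]
  dr [-0.012 -0.022 -0.015] q6 -1.81
  dr [-0.034  0.018  5.985] q6 -1.81
```

```bash
python3 -m handwheel '[{"travel":[-0.045,0.143,0],"dr":[-0.012,-0.022,-0.015]},{"travel":[0,0,0.1],"dr":[0,0,0]},{"travel":[0,0,0.1],"dr":[0,0,0]},{"travel":[0,0,0.1],"dr":[0,0,0]},{"travel":[0,0,0],"dr":[0,0,0]}]'; python3 -c "
from h import *
go([.627,-.019,.095],axis_y=np.pi/2)
snap('side','g1',180,130,340,250)"
```

```text
time_s: 2.43
eef_pos: [0.6262, -0.0195, 0.1729]
eef_rot: [-0.001, 0.002, 1.0, 0.001]
wrist_force: [-0.6, 0.3, -0.7]
opening: 0.999
t 2.43 pos [ 0.6262 -0.0195  0.1729] travel total [-0.007  0.002  0.519]
  dr [ 0.004 -0.005 -0.009] q6 -1.79
  dr [-0.008 -0.006  5.991] q6 -1.79
```

View pics/g1.png

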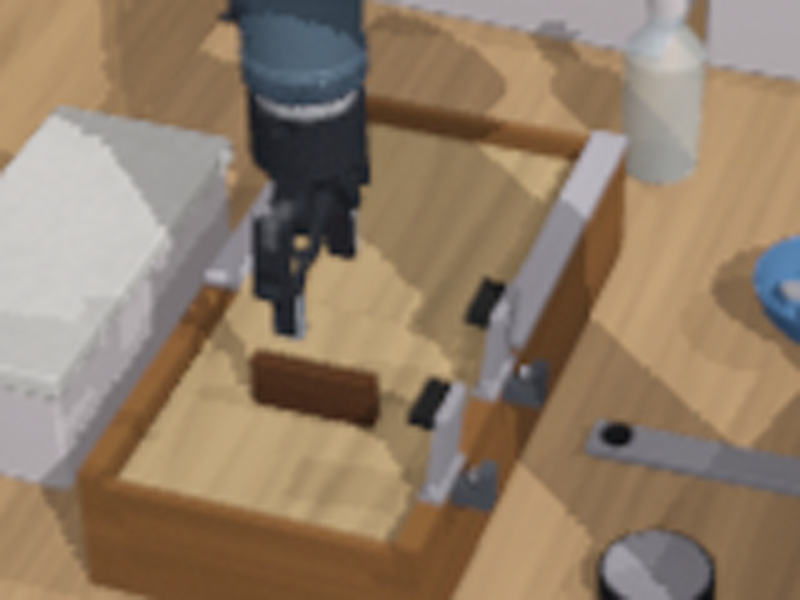

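```bash
python3 -m handwheel '[{"travel":[0,0,0.12],"dr":[0,0,0]},{"travel":[0,0,0.12],"dr":[0,0,0]},{"travel":[0,0,0.12],"dr":[0,0,0]},{"travel":[0,0,0.1],"dr":[0,0,0]},{"travel":[0,0,0.05],"dr":[0,0,0]},{"travel":[0,0,0],"dr":[0,0,0]}]' && python3 -m handwheel '[{"travel":[0,0,0],"dr":[0,0,0]},{"travel":[0,0,0],"dr":[0,0,0]},{"travel":[0,0,0],"dr":[0,0,0]},{"travel":[0,0,0],"dr":[0,0,0]},{"travel":[0,0,0],"dr":[0,0,0]},{"travel":[0,0,0],"dr":[0,0,0]},{"travel":[0,0,0],"dr":[0,0,0]},{"travel":[0,0,0],"dr":[0,0,0]}]' -1
```

```text
time_s: 2.98
eef_pos: [0.6296, -0.0176, 0.1025]
eef_rot: [0.003, 0.001, 1.0, 0.0]
wrist_force: [-0.2, 0.2, 0.2]
opening: 0.998
time_s: 3.65
eef_pos: [0.6323, -0.0177, 0.1086]
eef_rot: [0.007, 0.001, 1.0, -0.001]
wrist_force: [0.8, -0.8, -1.2]
opening: 0.176
```

```bash
python3 -m handwheel '[{"travel":[0,0,0],"dr":[0,0,0]},{"travel":[0,0,0],"dr":[0,0,0]},{"travel":[0,0,0],"dr":[0,0,0]},{"travel":[0,0,0],"dr":[0,0,0]}]' 0.2 ; python3 -c "
from h import *
go([.627,-.0185,.096],axis_y=np.pi/2)"
```

```text
time_s: 3.98
eef_pos: [0.6325, -0.0178, 0.1088]
eef_rot: [0.007, 0.001, 1.0, -0.001]
wrist_force: [0.2, -0.2, -0.1]
opening: 0.6
t 3.98 pos [ 0.6325 -0.0178  0.1088] travel total [ 0.038 -0.005  0.085]
  dr [-0.002  0.027 -0.003] q6 -1.79
  dr [4.300e-02 3.000e-03 5.996e+00] q6 -1.79
```

```bash
python3 -m handwheel '[{"travel":[0.02,0,0.06],"dr":[0,0.014,0]},{"travel":[0.02,0,0.04],"dr":[0,0.013,0]},{"travel":[0,0,0],"dr":[0,0,0]},{"travel":[0,0,0],"dr":[0,0,0]}]' ; python3 -c "
from h import *
go([.627,-.0185,.096],axis_y=np.pi/2)"
```

```text
time_s: 4.32
eef_pos: [0.6261, -0.0178, 0.0922]
eef_rot: [-0.001, 0.001, 1.0, -0.001]
wrist_force: [0.3, -0.4, -0.2]
opening: 0.597
t 4.32 pos [ 0.6261 -0.0178  0.0922] travel total [-0.006 -0.004 -0.025]
  dr [-0.002 -0.002 -0.004] q6 -1.79
  dr [-3.000e-03  4.000e-03  5.996e+00] q6 -1.79
```

```bash
python3 -m handwheel '[{"travel":[0,0,0],"dr":[0,0,0]},{"travel":[0,0,0],"dr":[0,0,0]},{"travel":[0,0,0],"dr":[0,0,0]},{"travel":[0,0,0],"dr":[0,0,0]},{"travel":[0,0,0],"dr":[0,0,0]}]' -1; python3 -c "
from h import *
go([.627,-.0185,.096],axis_y=np.pi/2)"
```

```text
time_s: 4.73
eef_pos: [0.6258, -0.0178, 0.0917]
eef_rot: [-0.001, 0.001, 1.0, -0.001]
wrist_force: [0.9, -0.3, -0.6]
opening: 0.177
t 4.73 pos [ 0.6258 -0.0178  0.0917] travel total [-0.008 -0.005 -0.029]
  dr [-0.002 -0.004 -0.004] q6 -1.79
  dr [-6.000e-03  3.000e-03  5.996e+00] q6 -1.79
```

```bash
python3 -m handwheel '[{"travel":[0,0,-0.03],"dr":[0,0,0]},{"travel":[0,0,-0.03],"dr":[0,0,0]},{"travel":[0,0,-0.01],"dr":[0,0,0]},{"travel":[0,0,0],"dr":[0,0,0]},{"travel":[0,0,0],"dr":[0,0,0]}]'; python3 -c "
from h import *
go([.627,-.0178,.1037],axis_y=np.pi/2)"
```

```text
time_s: 5.15
eef_pos: [0.6241, -0.0174, 0.1013]
eef_rot: [-0.003, 0.001, 1.0, -0.0]
wrist_force: [0.3, -0.5, -4.0]
opening: 0.178
t 5.15 pos [ 0.6241 -0.0174  0.1013] travel total [-0.019 -0.003 -0.016]
  dr [-0.    -0.012 -0.004] q6 -1.79
  dr [-0.018  0.     5.996] q6 -1.79
```

```bash
python3 -m handwheel '[{"travel":[-0.015,0,-0.014],"dr":[0,-0.012,-0.004]},{"travel":[0,-0.05,0],"dr":[0,0,0]},{"travel":[0,-0.06,0],"dr":[0,0,0]},{"travel":[0,-0.06,0],"dr":[0,0,0]},{"travel":[0,0,0],"dr":[0,0,0]}]'; python3 -c "
from h import *
go([.6258,-.2378,.1037],axis_y=np.pi/2)"
```

```text
time_s: 5.57
eef_pos: [0.6262, -0.0451, 0.1031]
eef_rot: [0.0, -0.001, 1.0, -0.0]
wrist_force: [0.4, -0.0, -3.7]
opening: 0.18
t 5.57 pos [ 0.6262 -0.0451  0.1031] travel total [ 0.005 -1.284 -0.003]
  dr [-0.001  0.     0.004] q6 -1.83
  dr [-0.000e+00 -2.000e-03 -5.996e+00] q6 -1.83
```

```bash
python3 -m handwheel '[{"travel":[0,-0.06,0],"dr":[0,0,0]},{"travel":[0,-0.08,0],"dr":[0,0,0]},{"travel":[0,-0.08,0],"dr":[0,0,0]},{"travel":[0,-0.08,0],"dr":[0,0,0]},{"travel":[0,-0.08,0],"dr":[0,0,0]},{"travel":[0,-0.08,0],"dr":[0,0,0]},{"travel":[0,-0.08,0],"dr":[0,0,0]},{"travel":[0,0,0],"dr":[0,0,0]}]'; python3 -c "
from h import *
go([.6258,-.24,.1037],axis_y=np.pi/2)"
```

```text
time_s: 6.23
eef_pos: [0.6258, -0.1379, 0.1029]
eef_rot: [-0.0, 0.001, 1.0, -0.001]
wrist_force: [-0.3, -0.9, -3.5]
opening: 0.184
t 6.23 pos [ 0.6258 -0.1379  0.1029] travel total [-0.001 -0.681 -0.004]
  dr [-0.003 -0.    -0.002] q6 -1.97
  dr [-0.000e+00  4.000e-03  5.998e+00] q6 -1.97
```

```bash
python3 -m handwheel '[{"travel":[0,-0.06,0],"dr":[0,0,0]},{"travel":[0,-0.08,0],"dr":[0,0,0]},{"travel":[0,-0.08,0],"dr":[0,0,0]},{"travel":[0,-0.08,0],"dr":[0,0,0]},{"travel":[0,-0.08,0],"dr":[0,0,0]},{"travel":[0,-0.08,0],"dr":[0,0,0]},{"travel":[0,-0.08,0],"dr":[0,0,0]},{"travel":[0,-0.08,0],"dr":[0,0,0]},{"travel":[0,0,0],"dr":[0,0,0]}]'; python3 -c "
from h import *
go([.6258,-.24,.0997],axis_y=np.pi/2)"
```

```text
time_s: 6.98
eef_pos: [0.6254, -0.242, 0.1028]
eef_rot: [-0.0, 0.001, 1.0, -0.001]
wrist_force: [0.7, -0.2, -4.2]
opening: 0.176
t 6.98 pos [ 0.6254 -0.242   0.1028] travel total [-0.003  0.013  0.02 ]
  dr [-0.003 -0.    -0.003] q6 -2.11
  dr [-0.000e+00  5.000e-03  5.997e+00] q6 -2.11
```

```bash
python3 -m handwheel '[{"travel":[0,0,0.02],"dr":[0,0,0]},{"travel":[0,0,0],"dr":[0,0,0]},{"travel":[0,0,0],"dr":[0,0,0]}]'; python3 -m handwheel '[{"travel":[0,0,0],"dr":[0,0,0]},{"travel":[0,0,0],"dr":[0,0,0]},{"travel":[0,0,0],"dr":[0,0,0]},{"travel":[0,0,0],"dr":[0,0,0]},{"travel":[0,0,0],"dr":[0,0,0]},{"travel":[0,0,-0.1],"dr":[0,0,0]},{"travel":[0,0,-0.2],"dr":[0,0,0]},{"travel":[0,0,-0.2],"dr":[0,0,0]},{"travel":[0,0,-0.2],"dr":[0,0,0]},{"travel":[0,0,-0.2],"dr":[0,0,0]},{"travel":[0,0,0],"dr":[0,0,0]}]' 0.2; python3 -c "
from h import *
snap('top','t2',130,125,390,285);snap('side','s2',130,100,410,310)
print(ctrl.get_obs()['q'])"
```

```text
time_s: 7.23
eef_pos: [0.6256, -0.2431, 0.0999]
eef_rot: [0.0, 0.002, 1.0, -0.001]
wrist_force: [0.3, -1.3, -3.1]
opening: 0.18
time_s: 8.15
eef_pos: [0.6258, -0.2389, 0.2407]
eef_rot: [-0.0, -0.001, 1.0, 0.0]
wrist_force: [0.5, -0.5, 1.3]
opening: 0.596
[-5.41485837e-01  3.86097208e-01  1.34278891e+00 -3.13329524e-04
  1.42046205e+00 -2.11365499e+00]
```

View pics/t2.png

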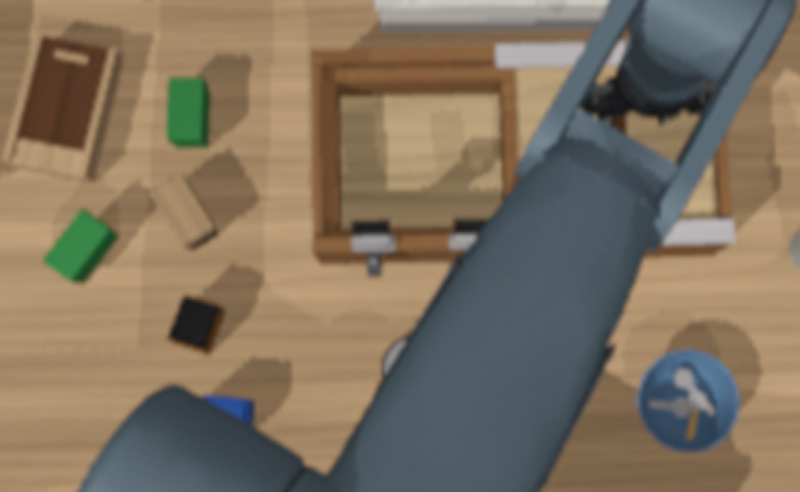

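View pics/s2.png

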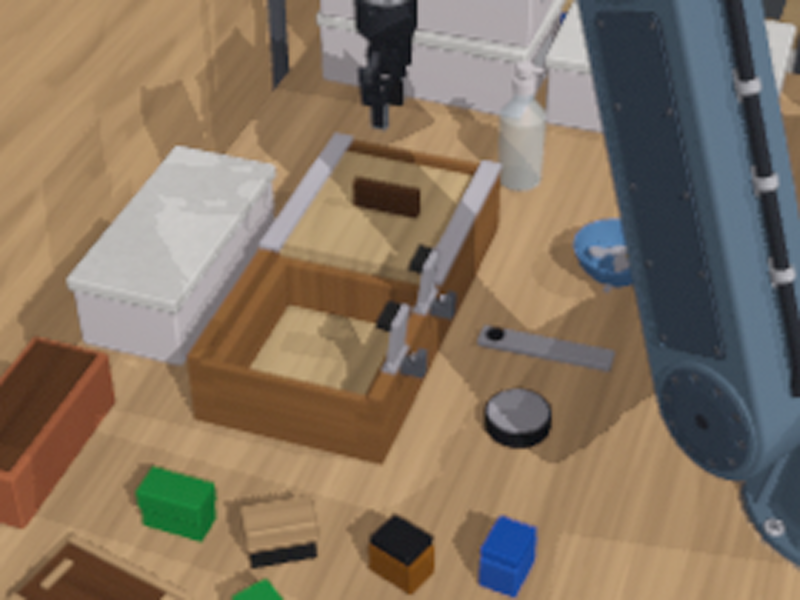

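```bash
python3 - <<'E'
from h import *
s=800/260; s2=800/280
print("brush",tri((130+185/s,125+209/s),(130+281/s2,100+511/s2)))
print("jar",tri((130+196/s,125+323/s),(130+402/s2,100+535/s2)))
i=cv2.imread("pics/t2_raw.png");j=cv2.imread("pics/s2_raw.png")
cv2.imwrite("pics/m.png",np.hstack([i[:,:260],j[:,0:540]]))
go([.570,.258,.23],axis_y=np.radians(120))
E
```

```text
brush [0.56980651 0.25890429 0.05567281]
jar [0.436752   0.24536016 0.05130635]
t 8.25 pos [ 0.6238 -0.2378  0.235 ] travel total [0.354 3.306 0.048]
  dr [ 0.01  -0.011 -0.997] q6 -2.11
  dr [-0.015 -0.014  5.003] q6 -2.11
```

View pics/m.png

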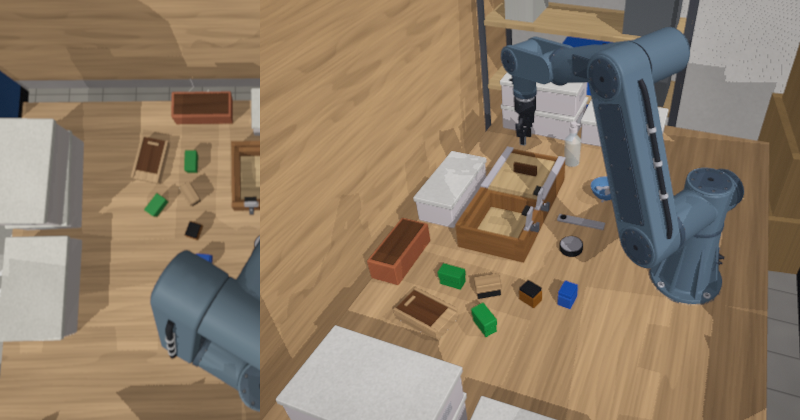

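```bash
python3 -m handwheel '[{"travel":[0.025,0.22,0],"dr":[0,0,0]},{"travel":[0.025,0.236,0],"dr":[0,0,0]},{"travel":[0.025,0.236,0],"dr":[0,0,0]},{"travel":[0.025,0.236,0],"dr":[0,0,0]},{"travel":[0.025,0.236,0],"dr":[0,0,0]},{"travel":[0.025,0.236,0],"dr":[0,0,0]},{"travel":[0.025,0.236,0],"dr":[0,0,0]},{"travel":[0.025,0.236,0],"dr":[0,0,0]},{"travel":[0.025,0.236,0],"dr":[0,0,0]},{"travel":[0.025,0.236,0],"dr":[0,0,0]},{"travel":[0.025,0.236,0],"dr":[0,0,0]},{"travel":[0.025,0.236,0],"dr":[0,0,0]},{"travel":[0.025,0.236,0],"dr":[0,0,0]},{"travel":[0,0,0],"dr":[0,0,-0.2]},{"travel":[0,0,0],"dr":[0,0,-0.2]},{"travel":[0,0,0],"dr":[0,0,-0.2]},{"travel":[0,0,0],"dr":[0,0,-0.2]},{"travel":[0,0,0],"dr":[0,0,-0.2]},{"travel":[0,0,0],"dr":[0,0,0]}]' 1; python3 -c "
from h import *
go([.570,.2585,.15],axis_y=np.radians(120))"
```

```text
time_s: 9.83
eef_pos: [0.5526, 0.2432, 0.2025]
eef_rot: [-0.027, -0.27, 0.962, 0.01]
wrist_force: [0.1, -0.7, 0.3]
opening: 1.0
t 9.83 pos [0.5526 0.2432 0.2025] travel total [-0.169  0.015  0.343]
  dr [ 0.063 -0.091  0.046] q6 -1.91
  dr [ 0.142  0.098 -5.951] q6 -1.91
```

```bash
python3 -m handwheel '[{"travel":[-0.169,0.015,0.1],"dr":[0.063,-0.091,0.046]},{"travel":[0,0,0],"dr":[0,0,0]},{"travel":[0,0,0],"dr":[0,0,0]}]'; python3 -c "
from h import *
go([.570,.2585,.15],axis_y=np.radians(120))
snap('top','t3',150,150,250,250); snap('side','s3',150,200,290,340)
i=cv2.imread('pics/t3.png');j=cv2.imread('pics/s3.png');a=np.hstack([cv2.resize(i,(400,400)),cv2.resize(j,(400,400))]);cv2.imwrite('pics/m3.png',a)"
```

```text
time_s: 10.08
eef_pos: [0.5707, 0.2579, 0.1823]
eef_rot: [-0.002, -0.254, 0.967, -0.0]
wrist_force: [-0.2, 0.4, 1.5]
opening: 1.005
t 10.08 pos [0.5707 0.2579 0.1823] travel total [0.001 0.006 0.215]
  dr [ 0.001 -0.008 -0.018] q6 -1.85
  dr [-1.300e-02 -1.000e-03  5.982e+00] q6 -1.85
```

View pics/m3.png

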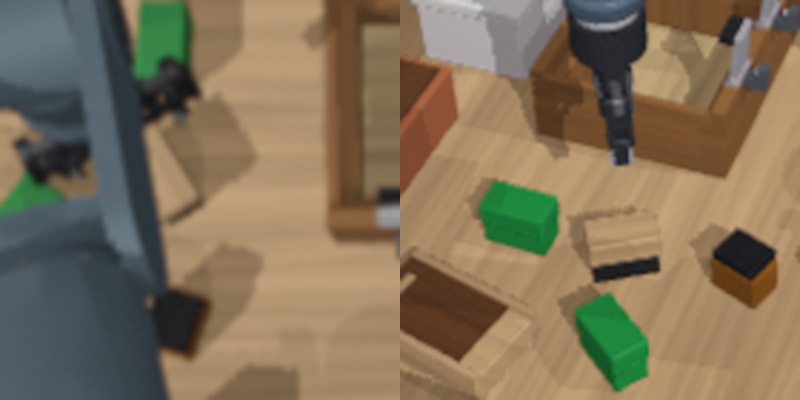

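```bash
python3 -m handwheel '[{"travel":[0,0,0.15],"dr":[0,0,0]},{"travel":[0,0,0.15],"dr":[0,0,0]},{"travel":[0,0,0.15],"dr":[0,0,0]},{"travel":[0,0,0.12],"dr":[0,0,0]},{"travel":[0,0,0],"dr":[0,0,0]},{"travel":[0,0,0],"dr":[0,0,0]}]'; python3 -c "
from h import *
go([.570,.2585,.02],axis_y=np.radians(120))"
```

```text
time_s: 10.68
eef_pos: [0.5718, 0.2558, 0.0982]
eef_rot: [-0.001, -0.251, 0.968, -0.0]
wrist_force: [0.3, -0.0, 0.3]
opening: 1.0
t 10.68 pos [0.5718 0.2558 0.0982] travel total [0.001 0.022 0.521]
  dr [ 0.001 -0.003 -0.031] q6 -1.85
  dr [-5.000e-03 -1.000e-03  5.969e+00] q6 -1.85
```

```bash
python3 -m handwheel '[{"travel":[0,0.022,0.06],"dr":[0,0,-0.03]},{"travel":[0,0,0.12],"dr":[0,0,0]},{"travel":[0,0,0.12],"dr":[0,0,0]},{"travel":[0,0,0.12],"dr":[0,0,0]},{"travel":[0,0,0.08],"dr":[0,0,0]},{"travel":[0,0,0],"dr":[0,0,0]}]' && python3 -m handwheel '[{"travel":[0,0,0],"dr":[0,0,0]},{"travel":[0,0,0],"dr":[0,0,0]},{"travel":[0,0,0],"dr":[0,0,0]},{"travel":[0,0,0],"dr":[0,0,0]},{"travel":[0,0,0],"dr":[0,0,0]},{"travel":[0,0,0],"dr":[0,0,0]}]' -1
```

```text
time_s: 11.18
eef_pos: [0.576, 0.2604, 0.0285]
eef_rot: [0.006, -0.26, 0.966, 0.0]
wrist_force: [-1.2, 0.0, -0.2]
opening: 1.001
time_s: 11.68
eef_pos: [0.579, 0.2618, 0.034]
eef_rot: [0.009, -0.26, 0.966, 0.0]
wrist_force: [0.2, -0.5, -1.7]
opening: 0.504
```

```bash
python3 -m handwheel '[{"travel":[0,0,0],"dr":[0,0,0]},{"travel":[0,0,0],"dr":[0,0,0]},{"travel":[0,0,0],"dr":[0,0,0]}]' 0.8 ; python3 -c "
from h import *
go([.570,.2585,.02],axis_y=np.radians(120))"
```

```text
time_s: 11.93
eef_pos: [0.5797, 0.2618, 0.0351]
eef_rot: [0.01, -0.26, 0.966, 0.0]
wrist_force: [-0.0, -0.2, -0.0]
opening: 0.893
t 11.93 pos [0.5797 0.2618 0.0351] travel total [0.069 0.014 0.099]
  dr [-0.01   0.038  0.005] q6 -1.86
  dr [-0.06  -0.016 -5.994] q6 -1.86
```

```bash
python3 -m handwheel '[{"travel":[0.03,0,0.06],"dr":[0,0.03,0]},{"travel":[0.02,0,0.05],"dr":[0,0.01,0]},{"travel":[0,0,0],"dr":[0,0,0]},{"travel":[0,0,0],"dr":[0,0,0]}]' ; python3 -c "
from h import *
go([.570,.2585,.02],axis_y=np.radians(120))"
```

```text
time_s: 12.27
eef_pos: [0.5728, 0.2575, 0.0166]
eef_rot: [-0.001, -0.26, 0.966, -0.003]
wrist_force: [-0.0, 0.1, 0.5]
opening: 0.899
t 12.27 pos [0.5728 0.2575 0.0166] travel total [ 0.013  0.015 -0.022]
  dr [-0.01  -0.006  0.005] q6 -1.86
  dr [ 0.01  -0.016 -5.995] q6 -1.86
```

Good height. Grip and lift.

```bash
python3 -m handwheel '[{"travel":[0,0,0],"dr":[0,0,0]},{"travel":[0,0,0],"dr":[0,0,0]},{"travel":[0,0,0],"dr":[0,0,0]},{"travel":[0,0,0],"dr":[0,0,0]},{"travel":[0,0,0],"dr":[0,0,0]}]' -1 && python3 -m handwheel '[{"travel":[0,0,-0.08],"dr":[0,0,0]},{"travel":[0,0,-0.15],"dr":[0,0,0]},{"travel":[0,0,-0.2],"dr":[0,0,0]},{"travel":[0,0,-0.2],"dr":[0,0,0]},{"travel":[0,0,-0.2],"dr":[0,0,0]},{"travel":[0,0,-0.2],"dr":[0,0,0]},{"travel":[0,0,-0.2],"dr":[0,0,0]},{"travel":[0,0,0],"dr":[0,0,0.2]},{"travel":[0,0,0],"dr":[0,0,0.2]},{"travel":[0,0,0],"dr":[0,0,0.2]},{"travel":[0,0,0],"dr":[0,0,0.2]},{"travel":[0,0,0],"dr":[0,0,0.2]},{"travel":[0,0,0],"dr":[0,0,0]},{"travel":[0,0,0],"dr":[0,0,0]}]'; python3 -c "
from h import *
go([.629,.0165,.23],axis_y=np.radians(90))"
```

```text
time_s: 12.68
eef_pos: [0.5723, 0.2575, 0.016]
eef_rot: [-0.002, -0.26, 0.966, -0.003]
wrist_force: [0.7, 0.1, -1.5]
opening: 0.509
time_s: 13.85
eef_pos: [0.5703, 0.2584, 0.2206]
eef_rot: [0.001, 0.009, 1.0, -0.003]
wrist_force: [0.8, 0.3, -1.2]
opening: 0.506
t 13.85 pos [0.5703 0.2584 0.2206] travel total [-0.421 -1.606 -0.052]
  dr [-0.011  0.003 -0.035] q6 -1.31
  dr [4.000e-03 1.800e-02 5.965e+00] q6 -1.31
```

```bash
python3 -m handwheel '[{"travel":[-0.05,-0.15,-0.03],"dr":[0,0,-0.035]},{"travel":[-0.053,-0.2,0],"dr":[0,0,0]},{"travel":[-0.053,-0.2,0],"dr":[0,0,0]},{"travel":[-0.053,-0.2,0],"dr":[0,0,0]},{"travel":[-0.053,-0.2,0],"dr":[0,0,0]},{"travel":[-0.053,-0.2,0],"dr":[0,0,0]},{"travel":[-0.053,-0.2,0],"dr":[0,0,0]},{"travel":[-0.053,-0.15,0],"dr":[0,0,0]},{"travel":[0,-0.05,0],"dr":[0,0,0]},{"travel":[0,0,0],"dr":[0,0,0]},{"travel":[0,0,0],"dr":[0,0,0]}]'; python3 -c "
from h import *
go([.629,.0165,.027],axis_y=np.radians(90))"
```

```text
time_s: 14.77
eef_pos: [0.6365, 0.0184, 0.2286]
eef_rot: [0.0, -0.021, 1.0, -0.002]
wrist_force: [-0.5, -0.2, -1.9]
opening: 0.513
t 14.77 pos [0.6365 0.0184 0.2286] travel total [ 0.051 -0.004  1.344]
  dr [-0.009  0.     0.079] q6 -1.77
  dr [-0.    -0.015 -5.921] q6 -1.77
```

```bash
python3 -m handwheel '[{"travel":[0.05,0,0.1],"dr":[-0.009,0,0.08]},{"travel":[0,0,0.18],"dr":[0,0,0]},{"travel":[0,0,0.18],"dr":[0,0,0]},{"travel":[0,0,0.18],"dr":[0,0,0]},{"travel":[0,0,0.15],"dr":[0,0,0]},{"travel":[0,0,0.1],"dr":[0,0,0]},{"travel":[0,0,0],"dr":[0,0,0]},{"travel":[0,0,0],"dr":[0,0,0]}]'; python3 -c "
from h import *
go([.629,.0165,.027],axis_y=np.radians(90))"
```

```text
time_s: 15.43
eef_pos: [0.6276, 0.0308, 0.0938]
eef_rot: [0.002, -0.009, 1.0, 0.002]
wrist_force: [0.7, 0.3, -1.7]
opening: 0.51
t 15.43 pos [0.6276 0.0308 0.0938] travel total [-0.006 -0.097  0.445]
  dr [0.006 0.008 0.035] q6 -1.73
  dr [-0.012  0.009 -5.965] q6 -1.73
```

```bash
python3 -m handwheel '[{"travel":[0,-0.09,0.06],"dr":[0.006,0.008,0.035]},{"travel":[0,0,0.1],"dr":[0,0,0]},{"travel":[0,0,0.1],"dr":[0,0,0]},{"travel":[0,0,0.1],"dr":[0,0,0]},{"travel":[0,0,0.02],"dr":[0,0,0]},{"travel":[0,0,0],"dr":[0,0,0]},{"travel":[0,0,0],"dr":[0,0,0]}]'; python3 -c "
from h import *
go([.629,.0165,.027],axis_y=np.radians(90))"
```

```text
time_s: 16.02
eef_pos: [0.6341, 0.016, 0.0434]
eef_rot: [0.007, -0.001, 1.0, -0.002]
wrist_force: [-0.2, 0.1, -1.1]
opening: 0.508
t 16.02 pos [0.6341 0.016  0.0434] travel total [0.036 0.004 0.109]
  dr [-0.007  0.025  0.004] q6 -1.73
  dr [-0.039 -0.011 -5.996] q6 -1.73
```

```bash
python3 -m handwheel '[{"travel":[0.03,0,0.05],"dr":[-0.007,0.025,0]},{"travel":[0,0,0.05],"dr":[0,0,0]},{"travel":[0,0,0],"dr":[0,0,0]},{"travel":[0,0,0],"dr":[0,0,0]}]'; python3 -c "
from h import *
go([.629,.0165,.027],axis_y=np.radians(90))"
```

```text
time_s: 16.35
eef_pos: [0.6321, 0.0152, 0.031]
eef_rot: [0.002, -0.001, 1.0, -0.0]
wrist_force: [1.0, 0.2, -1.8]
opening: 0.508
t 16.35 pos [0.6321 0.0152 0.031 ] travel total [0.02  0.009 0.027]
  dr [-0.002  0.009  0.003] q6 -1.74
  dr [-1.400e-02 -3.000e-03 -5.997e+00] q6 -1.74
```

```bash
python3 -m handwheel '[{"travel":[0,0,0.025],"dr":[0,0.009,0]},{"travel":[0,0,0],"dr":[0,0,0]}]'; python3 -m handwheel '[{"travel":[0,0,0],"dr":[0,0,0]},{"travel":[0,0,0],"dr":[0,0,0]},{"travel":[0,0,0],"dr":[0,0,0]},{"travel":[0,0,0],"dr":[0,0,0]},{"travel":[0,0,-0.05],"dr":[0,0,0]},{"travel":[0,0,-0.15],"dr":[0,0,0]},{"travel":[0,0,-0.2],"dr":[0,0,0]},{"travel":[0,0,-0.2],"dr":[0,0,0]},{"travel":[0,0,-0.2],"dr":[0,0,0]},{"travel":[0,0,-0.2],"dr":[0,0,0]},{"travel":[0,0,-0.2],"dr":[0,0,0]},{"travel":[0,0,0],"dr":[0,0,0]},{"travel":[0,0,0],"dr":[0,0,0]}]' 0.25; python3 -c "
from h import *
snap('side','s4',150,130,350,330);snap('top','t4',130,125,330,325)
i=cv2.imread('pics/t4.png');j=cv2.imread('pics/s4.png');a=np.hstack([cv2.resize(i,(400,400)),cv2.resize(j,(400,400))]);cv2.imwrite('pics/m4.png',a)
go([.437,.246,.22],axis_y=np.radians(71))"
```

```text
time_s: 16.52
eef_pos: [0.6322, 0.0152, 0.0273]
eef_rot: [0.0, -0.001, 1.0, -0.001]
wrist_force: [-0.1, -0.3, -2.3]
opening: 0.509
time_s: 17.6
eef_pos: [0.6324, 0.0156, 0.2216]
eef_rot: [0.002, -0.001, 1.0, -0.001]
wrist_force: [0.0, 0.4, -1.4]
opening: 0.626
t 17.7 pos [0.6325 0.0156 0.2209] travel total [ 1.300e+00  1.539e+00 -1.000e-03]
  dr [-0.002  0.007  0.637] q6 -1.73
  dr [-9.000e-03 -3.000e-03 -5.363e+00] q6 -1.73
```

View pics/m4.png

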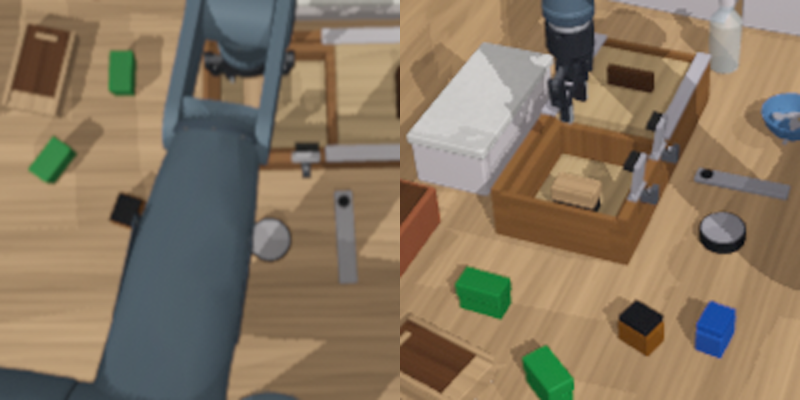

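```bash
python3 -m handwheel '[{"travel":[0.12,0.15,0],"dr":[0,0,0]},{"travel":[0.16,0.19,0],"dr":[0,0,0]},{"travel":[0.16,0.19,0],"dr":[0,0,0]},{"travel":[0.16,0.19,0],"dr":[0,0,0]},{"travel":[0.16,0.19,0],"dr":[0,0,0]},{"travel":[0.16,0.19,0],"dr":[0,0,0]},{"travel":[0.16,0.19,0],"dr":[0,0,0]},{"travel":[0.13,0.16,0],"dr":[0,0,0]},{"travel":[0.03,0.05,0],"dr":[0,0,0.2]},{"travel":[0,0,0],"dr":[0,0,0.2]},{"travel":[0,0,0],"dr":[0,0,0.2]},{"travel":[0,0,0],"dr":[0,0,0]},{"travel":[0,0,0],"dr":[0,0,0]}]' 1; python3 -c "
from h import *
go([.437,.246,.15],axis_y=np.radians(71))
i=cv2.imread('pics/s4_raw.png')
b=(i.max(2)<45).astype(np.uint8); m=np.zeros_like(b); m[270:320,255:285]=1; b*=m
P=np.array([onz('side',x,y,.058)[:2] for y,x in np.argwhere(b)]).astype(np.float32); print(len(P),cv2.minAreaRect(P))"
```

```text
time_s: 18.78
eef_pos: [0.4254, 0.2469, 0.2012]
eef_rot: [-0.014, 0.162, 0.987, -0.006]
wrist_force: [-0.4, -0.6, -0.7]
opening: 0.999
t 18.78 pos [0.4254 0.2469 0.2012] travel total [-0.084  0.025  0.339]
  dr [-0.03  -0.049  0.013] q6 -0.96
  dr [ 0.076 -0.048 -5.987] q6 -0.96
199 ((0.43574467301368713, 0.2565680742263794), (0.04472578316926956, 0.05118025466799736), 70.29529571533203)
```

```bash
python3 -m handwheel '[{"travel":[-0.084,0.025,0.1],"dr":[-0.03,-0.049,0.013]},{"travel":[0,0,0.15],"dr":[0,0,0]},{"travel":[0,0,0.12],"dr":[0,0,0]},{"travel":[0,0,0],"dr":[0,0,0]},{"travel":[0,0,0],"dr":[0,0,0]},{"travel":[0,0,0],"dr":[0,0,0]}]'; python3 -c "
from h import *
go([.437,.246,.018],axis_y=np.radians(71))"
```

```text
time_s: 19.28
eef_pos: [0.4383, 0.2444, 0.1415]
eef_rot: [-0.001, 0.158, 0.987, -0.001]
wrist_force: [-0.0, -0.8, 0.7]
opening: 1.002
t 19.28 pos [0.4383 0.2444 0.1415] travel total [0.01  0.009 0.823]
  dr [-0.004 -0.004  0.026] q6 -0.98
  dr [ 0.006 -0.007 -5.974] q6 -0.98
```

```bash
python3 -m handwheel '[{"travel":[0.01,0.009,0.1],"dr":[0,0,0.026]},{"travel":[0,0,0.15],"dr":[0,0,0]},{"travel":[0,0,0.15],"dr":[0,0,0]},{"travel":[0,0,0.12],"dr":[0,0,0]},{"travel":[0,0,0.08],"dr":[0,0,0]},{"travel":[0,0,0],"dr":[0,0,0]},{"travel":[0,0,0],"dr":[0,0,0]},{"travel":[0,0,0],"dr":[0,0,0]}]'; python3 -c "
from h import *
go([.437,.246,.016],axis_y=np.radians(71))"
```

```text
time_s: 19.95
eef_pos: [0.4457, 0.2477, 0.0585]
eef_rot: [0.006, 0.162, 0.987, 0.002]
wrist_force: [-0.9, 0.1, -0.5]
opening: 1.0
t 19.95 pos [0.4457 0.2477 0.0585] travel total [ 0.054 -0.032  0.283]
  dr [0.013 0.021 0.01 ] q6 -0.97
  dr [-0.034  0.021 -5.99 ] q6 -0.97
```

```bash
python3 -m handwheel '[{"travel":[0.054,-0.03,0.06],"dr":[0.013,0.021,0.01]},{"travel":[0,0,0.08],"dr":[0,0,0]},{"travel":[0.02,0,0.08],"dr":[0,0.01,0]},{"travel":[0.01,0,0.05],"dr":[0,0.01,0]},{"travel":[0,0,0],"dr":[0,0,0]},{"travel":[0,0,0],"dr":[0,0,0]}]'; python3 -c "
from h import *
go([.437,.246,.016],axis_y=np.radians(71))"
```

```text
time_s: 20.45
eef_pos: [0.434, 0.2487, 0.0199]
eef_rot: [-0.003, 0.165, 0.986, 0.002]
wrist_force: [0.1, -0.1, 0.1]
opening: 1.002
t 20.45 pos [0.434  0.2487 0.0199] travel total [-0.025 -0.011  0.026]
  dr [ 0.007 -0.012  0.   ] q6 -0.97
  dr [ 0.019  0.012 -6.   ] q6 -0.97
```

```bash
python3 -m handwheel '[{"travel":[-0.02,-0.01,0.015],"dr":[0.007,-0.012,0]},{"travel":[0,0,0],"dr":[0,0,0]},{"travel":[0,0,0],"dr":[0,0,0]},{"travel":[0,0,0],"dr":[0,0,0]},{"travel":[0,0,0],"dr":[0,0,0]},{"travel":[0,0,0],"dr":[0,0,0]}]' -1 && python3 -m handwheel '[{"travel":[0,0,-0.08],"dr":[0,0,0]},{"travel":[0,0,-0.15],"dr":[0,0,0]},{"travel":[0,0,-0.2],"dr":[0,0,0]},{"travel":[0,0,-0.2],"dr":[0,0,0]},{"travel":[0,0,-0.2],"dr":[0,0,0]},{"travel":[0,0,-0.2],"dr":[0,0,0]},{"travel":[0,0,-0.25],"dr":[0,0,0]},{"travel":[0,0,-0.2],"dr":[0,0,0]},{"travel":[0,0,0],"dr":[0,0,-0.2]},{"travel":[0,0,0],"dr":[0,0,-0.2]},{"travel":[0,0,0],"dr":[0,0,-0.2]},{"travel":[0,0,0],"dr":[0,0,0]},{"travel":[0,0,0],"dr":[0,0,0]}]'; python3 -c "
from h import *
go([.629,-.0635,.245],axis_y=np.radians(90))"
```

```text
time_s: 20.95
eef_pos: [0.4376, 0.2465, 0.0187]
eef_rot: [0.001, 0.165, 0.986, 0.0]
wrist_force: [-1.3, -0.4, -2.9]
opening: 0.509
time_s: 22.03
eef_pos: [0.4311, 0.2438, 0.2467]
eef_rot: [-0.006, 0.003, 1.0, -0.003]
wrist_force: [0.2, 0.2, -2.9]
opening: 0.501
t 22.03 pos [0.4311 0.2438 0.2467] travel total [-1.334 -2.039  0.008]
  dr [-0.011 -0.022 -0.013] q6 -1.29
  dr [-0.034  0.017  5.987] q6 -1.29
```

```bash
python3 -m handwheel '[{"travel":[-0.1,-0.15,0],"dr":[-0.011,-0.022,-0.013]},{"travel":[-0.13,-0.2,0],"dr":[0,0,0]},{"travel":[-0.13,-0.2,0],"dr":[0,0,0]},{"travel":[-0.13,-0.2,0],"dr":[0,0,0]},{"travel":[-0.13,-0.2,0],"dr":[0,0,0]},{"travel":[-0.13,-0.2,0],"dr":[0,0,0]},{"travel":[-0.13,-0.2,0],"dr":[0,0,0]},{"travel":[-0.13,-0.2,0],"dr":[0,0,0]},{"travel":[-0.13,-0.2,0],"dr":[0,0,0]},{"travel":[-0.08,-0.12,0],"dr":[0,0,0]},{"travel":[-0.02,-0.03,0],"dr":[0,0,0]},{"travel":[0,0,0],"dr":[0,0,0]},{"travel":[0,0,0],"dr":[0,0,0]}]'; python3 -c "
from h import *
go([.629,-.0635,.029],axis_y=np.radians(90))"
```

```text
time_s: 23.12
eef_pos: [0.6136, -0.0568, 0.2331]
eef_rot: [-0.01, 0.019, 1.0, 0.002]
wrist_force: [0.4, 0.2, -2.1]
opening: 0.507
t 23.12 pos [ 0.6136 -0.0568  0.2331] travel total [-0.131 -0.045  1.358]
  dr [ 0.007 -0.037 -0.074] q6 -1.82
  dr [-0.058 -0.01   5.926] q6 -1.82
```

```bash
python3 -m handwheel '[{"travel":[-0.13,-0.045,0],"dr":[0.007,-0.037,-0.074]},{"travel":[0,0,0.15],"dr":[0,0,0]},{"travel":[0,0,0.15],"dr":[0,0,0]},{"travel":[0,0,0.12],"dr":[0,0,0]},{"travel":[0,0,0],"dr":[0,0,0]},{"travel":[0,0,0],"dr":[0,0,0]}]'; python3 -c "
from h import *
go([.629,-.0635,.029],axis_y=np.radians(90))"
```

```text
time_s: 23.62
eef_pos: [0.6301, -0.0554, 0.168]
eef_rot: [-0.001, -0.001, 1.0, 0.001]
wrist_force: [0.4, -0.5, -1.6]
opening: 0.509
t 23.62 pos [ 0.6301 -0.0554  0.168 ] travel total [ 0.006 -0.056  0.927]
  dr [ 0.005 -0.003  0.005] q6 -1.85
  dr [ 5.000e-03  7.000e-03 -5.995e+00] q6 -1.85
```

```bash
python3 -m handwheel '[{"travel":[0,-0.05,0.1],"dr":[0.005,0,0.005]},{"travel":[0,0,0.15],"dr":[0,0,0]},{"travel":[0,0,0.15],"dr":[0,0,0]},{"travel":[0,0,0.15],"dr":[0,0,0]},{"travel":[0,0,0.1],"dr":[0,0,0]},{"travel":[0,0,0],"dr":[0,0,0]},{"travel":[0,0,0],"dr":[0,0,0]},{"travel":[0,0,0],"dr":[0,0,0]}]'; python3 -c "
from h import *
go([.629,-.0635,.029],axis_y=np.radians(90))"
```

```text
time_s: 24.28
eef_pos: [0.6348, -0.0571, 0.0805]
eef_rot: [0.006, -0.002, 1.0, -0.001]
wrist_force: [-0.1, 0.2, -2.3]
opening: 0.505
t 24.28 pos [ 0.6348 -0.0571  0.0805] travel total [ 0.043 -0.042  0.343]
  dr [-0.005  0.023  0.008] q6 -1.85
  dr [-0.036 -0.009 -5.991] q6 -1.85
```

```bash
python3 -m handwheel '[{"travel":[0.04,-0.04,0.08],"dr":[-0.005,0.023,0.008]},{"travel":[0,0,0.1],"dr":[0,0,0]},{"travel":[0.01,0,0.1],"dr":[0,0.01,0]},{"travel":[0.01,0,0.04],"dr":[0,0.01,0]},{"travel":[0,0,0],"dr":[0,0,0]},{"travel":[0,0,0],"dr":[0,0,0]}]'; python3 -c "
from h import *
go([.629,-.0635,.029],axis_y=np.radians(90))"
```

```text
time_s: 24.78
eef_pos: [0.6293, -0.0655, 0.0363]
eef_rot: [-0.002, 0.0, 1.0, -0.002]
wrist_force: [0.9, 0.2, -2.7]
opening: 0.507
t 24.78 pos [ 0.6293 -0.0655  0.0363] travel total [0.002 0.013 0.048]
  dr [-0.007 -0.006 -0.   ] q6 -1.86
  dr [-0.01  0.01  6.  ] q6 -1.86
```

```bash
python3 -m handwheel '[{"travel":[0,0,0.025],"dr":[-0.007,-0.006,0]},{"travel":[0,0,0.015],"dr":[0,0,0]},{"travel":[0,0,0.005],"dr":[0,0,0]},{"travel":[0,0,0],"dr":[0,0,0]}]'; python3 -m handwheel '[{"travel":[0,0,0],"dr":[0,0,0]},{"travel":[0,0,0],"dr":[0,0,0]},{"travel":[0,0,0],"dr":[0,0,0]},{"travel":[0,0,0],"dr":[0,0,0]},{"travel":[0,0,-0.05],"dr":[0,0,0]},{"travel":[0,0,-0.15],"dr":[0,0,0]},{"travel":[0,0,-0.2],"dr":[0,0,0]},{"travel":[0,0,-0.2],"dr":[0,0,0]},{"travel":[0,0,-0.2],"dr":[0,0,0]},{"travel":[0,0,-0.2],"dr":[0,0,0]},{"travel":[0,0,-0.2],"dr":[0,0,0]},{"travel":[0,0,0],"dr":[0,0,0]},{"travel":[0,0,0],"dr":[0,0,0]}]' 0.25; python3 -c "
from h import *
snap('side','s5',150,130,350,280)
go([.6258,-.2431,.22],axis_y=np.radians(90))"
```

```text
time_s: 25.12
eef_pos: [0.6302, -0.0659, 0.0302]
eef_rot: [0.001, 0.0, 1.0, 0.0]
wrist_force: [-0.0, -0.8, -2.8]
opening: 0.509
time_s: 26.2
eef_pos: [0.6309, -0.0659, 0.2266]
eef_rot: [0.004, -0.0, 1.0, -0.001]
wrist_force: [0.2, -0.4, -0.9]
opening: 0.628
t 26.25 pos [ 0.6316 -0.0661  0.2274] travel total [ 0.039 -1.18   0.052]
  dr [-0.005  0.02   0.001] q6 -1.86
  dr [-0.032 -0.008 -5.999] q6 -1.86
```

View pics/s5.png

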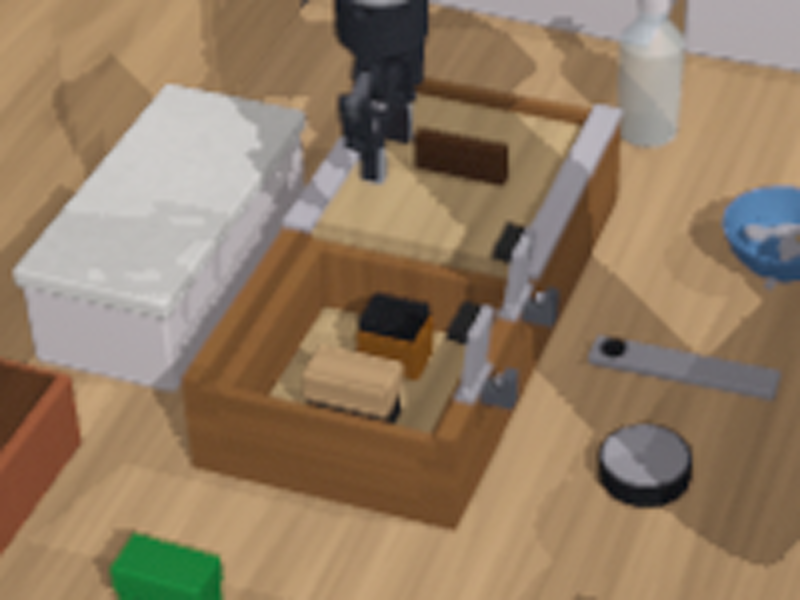

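```bash
python3 -m handwheel '[{"travel":[0.03,-0.12,0],"dr":[-0.005,0.02,0]},{"travel":[0,-0.2,0],"dr":[0,0,0]},{"travel":[0,-0.2,0],"dr":[0,0,0]},{"travel":[0,-0.2,0],"dr":[0,0,0]},{"travel":[0,-0.2,0],"dr":[0,0,0]},{"travel":[0,-0.17,0],"dr":[0,0,0]},{"travel":[0,-0.05,0],"dr":[0,0,0]},{"travel":[0,0,0],"dr":[0,0,0]},{"travel":[0,0,0],"dr":[0,0,0]}]' 0.6; python3 -c "
from h import *
go([.6258,-.2431,.0995],axis_y=np.radians(90))"
```

```text
time_s: 27.0
eef_pos: [0.6235, -0.24, 0.2187]
eef_rot: [-0.005, -0.002, 1.0, 0.004]
wrist_force: [-1.2, 0.6, 0.4]
opening: 0.804
t 27.0 pos [ 0.6235 -0.24    0.2187] travel total [-0.024 -0.027  0.794]
  dr [ 0.014 -0.02   0.008] q6 -2.12
  dr [ 0.032  0.022 -5.992] q6 -2.12
```

```bash
python3 -m handwheel '[{"travel":[-0.02,-0.025,0.1],"dr":[0.014,-0.02,0.008]},{"travel":[0,0,0.15],"dr":[0,0,0]},{"travel":[0,0,0.15],"dr":[0,0,0]},{"travel":[0,0,0.1],"dr":[0,0,0]},{"travel":[0,0,0.06],"dr":[0,0,0]},{"travel":[0,0,0],"dr":[0,0,0]},{"travel":[0,0,0],"dr":[0,0,0]},{"travel":[0,0,0],"dr":[0,0,0]}]'; python3 -c "
from h import *
go([.6258,-.2431,.0995],axis_y=np.radians(90))"
```

```text
time_s: 27.67
eef_pos: [0.6276, -0.2317, 0.1312]
eef_rot: [-0.0, -0.005, 1.0, 0.002]
wrist_force: [0.7, -0.2, 0.3]
opening: 0.797
t 27.67 pos [ 0.6276 -0.2317  0.1312] travel total [ 0.013 -0.077  0.211]
  dr [ 0.007 -0.002  0.018] q6 -2.11
  dr [ 2.000e-03  1.100e-02 -5.982e+00] q6 -2.11
```

```bash
python3 -m handwheel '[{"travel":[0.013,-0.077,0],"dr":[0.007,0,0.018]},{"travel":[0,0,0.06],"dr":[0,0,0]},{"travel":[0,0,0.06],"dr":[0,0,0]},{"travel":[0,0,0.05],"dr":[0,0,0]},{"travel":[0,0,0],"dr":[0,0,0]},{"travel":[0,0,0],"dr":[0,0,0]}]'; python3 -c "
from h import *
go([.6258,-.2431,.0995],axis_y=np.radians(90))"
```

```text
time_s: 28.17
eef_pos: [0.6279, -0.2459, 0.1076]
eef_rot: [0.003, 0.001, 1.0, -0.002]
wrist_force: [-0.1, 0.3, 0.4]
opening: 0.798
t 28.17 pos [ 0.6279 -0.2459  0.1076] travel total [0.015 0.019 0.054]
  dr [-0.008  0.011 -0.003] q6 -2.12
  dr [0.017 0.012 5.997] q6 -2.12
```

```bash
python3 -m handwheel '[{"travel":[0.015,0.019,0.03],"dr":[-0.008,0.011,0]},{"travel":[0,0,0.03],"dr":[0,0,0]},{"travel":[0,0,0],"dr":[0,0,0]}]';python3 -m handwheel '[{"travel":[0,0,0],"dr":[0,0,0]},{"travel":[0,0,0],"dr":[0,0,0]},{"travel":[0,0,0],"dr":[0,0,0]},{"travel":[0,0,0],"dr":[0,0,0]},{"travel":[0,0,0],"dr":[0,0,0]},{"travel":[0,0,0],"dr":[0,0,0]}]' -1; python3 -c "
from h import *
go([.6258,-.2431,.0995],axis_y=np.radians(90))"
```

```text
time_s: 28.42
eef_pos: [0.6253, -0.2428, 0.0975]
eef_rot: [-0.001, 0.001, 1.0, 0.0]
wrist_force: [0.3, 0.2, -0.5]
opening: 0.802
time_s: 28.92
eef_pos: [0.6255, -0.2427, 0.0977]
eef_rot: [-0.0, 0.001, 1.0, 0.0]
wrist_force: [0.3, 0.1, -1.7]
opening: 0.177
t 28.92 pos [ 0.6255 -0.2427  0.0977] travel total [-0.002 -0.003 -0.012]
  dr [ 0.001 -0.002 -0.002] q6 -2.12
  dr [-3.000e-03 -2.000e-03  5.998e+00] q6 -2.12
```

```bash
python3 -m handwheel '[{"travel":[0,0,-0.03],"dr":[0,0,0]},{"travel":[0,0,0],"dr":[0,0,0]},{"travel":[0,0.06,0],"dr":[0,0,0]},{"travel":[0,0.08,0],"dr":[0,0,0]},{"travel":[0,0.08,0],"dr":[0,0,0]},{"travel":[0,0.08,0],"dr":[0,0,0]},{"travel":[0,0.05,0],"dr":[0,0,0]},{"travel":[0,0,0],"dr":[0,0,0]}]'; python3 -c "
from h import *
go([.6258,-.0178,.1017],axis_y=np.radians(90))"
```

```text
time_s: 29.58
eef_pos: [0.6244, -0.183, 0.1003]
eef_rot: [-0.002, 0.0, 1.0, 0.001]
wrist_force: [0.8, 0.9, -4.6]
opening: 0.176
t 29.58 pos [ 0.6244 -0.183   0.1003] travel total [-0.009  1.101 -0.006]
  dr [ 0.005 -0.007 -0.   ] q6 -2.04
  dr [-0.011 -0.008  6.   ] q6 -2.04
```

```bash
python3 -m handwheel '[{"travel":[-0.009,0.06,-0.01],"dr":[0.005,-0.007,0]},{"travel":[0,0.08,0],"dr":[0,0,0]},{"travel":[0,0.08,0],"dr":[0,0,0]},{"travel":[0,0.08,0],"dr":[0,0,0]},{"travel":[0,0.08,0],"dr":[0,0,0]},{"travel":[0,0.08,0],"dr":[0,0,0]},{"travel":[0,0.05,0],"dr":[0,0,0]},{"travel":[0,0,0],"dr":[0,0,0]}]'; python3 -c "
from h import *
go([.6258,-.0178,.1017],axis_y=np.radians(90))"
```

```text
time_s: 30.25
eef_pos: [0.6244, -0.0958, 0.1014]
eef_rot: [-0.001, -0.0, 1.0, 0.001]
wrist_force: [-0.4, -0.4, -4.1]
opening: 0.178
t 30.25 pos [ 0.6244 -0.0958  0.1014] travel total [-0.01   0.52  -0.001]
  dr [ 0.003 -0.005  0.002] q6 -1.91
  dr [ 7.000e-03  5.000e-03 -5.998e+00] q6 -1.91
```

```bash
python3 -m handwheel '[{"travel":[-0.009,0.06,0],"dr":[0.003,-0.005,0]},{"travel":[0,0.08,0],"dr":[0,0,0]},{"travel":[0,0.08,0],"dr":[0,0,0]},{"travel":[0,0.08,0],"dr":[0,0,0]},{"travel":[0,0.08,0],"dr":[0,0,0]},{"travel":[0,0.05,0],"dr":[0,0,0]},{"travel":[0,0,0],"dr":[0,0,0]},{"travel":[0,0,0],"dr":[0,0,0]}]'; python3 -c "
from h import *
go([.6258,-.0178,.1017],axis_y=np.radians(90))"
```

```text
time_s: 30.92
eef_pos: [0.6259, -0.0238, 0.1014]
eef_rot: [0.0, -0.001, 1.0, -0.0]
wrist_force: [-0.1, -0.3, -3.9]
opening: 0.181
t 30.92 pos [ 0.6259 -0.0238  0.1014] travel total [ 0.001  0.04  -0.002]
  dr [-0.001  0.002  0.003] q6 -1.8
  dr [-2.000e-03 -1.000e-03 -5.997e+00] q6 -1.8
```

```bash
python3 -m handwheel '[{"travel":[0,0.03,0],"dr":[0,0,0]},{"travel":[0,0.01,0],"dr":[0,0,0]},{"travel":[0,0,0],"dr":[0,0,0]},{"travel":[0,0,0.03],"dr":[0,0,0]},{"travel":[0,0,0.03],"dr":[0,0,0]},{"travel":[0,0,0.01],"dr":[0,0,0]},{"travel":[0,0,0],"dr":[0,0,0]}]'; python3 -c "
from h import *
go([.6258,-.0178,.0897],axis_y=np.radians(90))"
```

```text
time_s: 31.5
eef_pos: [0.6262, -0.0193, 0.0899]
eef_rot: [0.001, 0.0, 1.0, -0.001]
wrist_force: [-0.4, 0.6, -3.5]
opening: 0.181
t 31.5 pos [ 0.6262 -0.0193  0.0899] travel total [0.003 0.01  0.001]
  dr [-0.002  0.002 -0.001] q6 -1.79
  dr [4.000e-03 4.000e-03 5.999e+00] q6 -1.79
```

```bash
python3 -m handwheel '[{"travel":[0,0.01,0.01],"dr":[0,0,0]},{"travel":[0,0,0.005],"dr":[0,0,0]},{"travel":[0,0,0],"dr":[0,0,0]}]'; python3 -m handwheel '[{"travel":[0,0,0],"dr":[0,0,0]},{"travel":[0,0,0],"dr":[0,0,0]},{"travel":[0,0,0],"dr":[0,0,0]},{"travel":[0,0,0],"dr":[0,0,0]},{"travel":[0,0,-0.05],"dr":[0,0,0]},{"travel":[0,0,-0.15],"dr":[0,0,0]},{"travel":[0,0,-0.2],"dr":[0,0,0]},{"travel":[0,0,-0.2],"dr":[0,0,0]},{"travel":[0,0,-0.2],"dr":[0,0,0]},{"travel":[0,0,-0.2],"dr":[0,0,0]},{"travel":[0,0,0],"dr":[0,0,0]},{"travel":[0,0,0],"dr":[0,0,0]}]' 0; python3 -c "
from h import *
snap('side','s6',190,130,330,235)
go([.435,.0365,.25],axis_y=np.radians(90))"
```

```text
time_s: 31.75
eef_pos: [0.6264, -0.0195, 0.0899]
eef_rot: [0.0, 0.001, 1.0, -0.001]
wrist_force: [-1.2, -0.5, -3.2]
opening: 0.179
time_s: 32.75
eef_pos: [0.6272, -0.0191, 0.2512]
eef_rot: [0.003, 0.001, 1.0, -0.002]
wrist_force: [-0.3, 0.3, -1.6]
opening: 0.504
t 32.8 pos [ 0.6278 -0.0192  0.252 ] travel total [1.286 0.37  0.002]
  dr [-0.009  0.015 -0.003] q6 -1.79
  dr [0.024 0.014 5.997] q6 -1.79
```

View pics/s6.png

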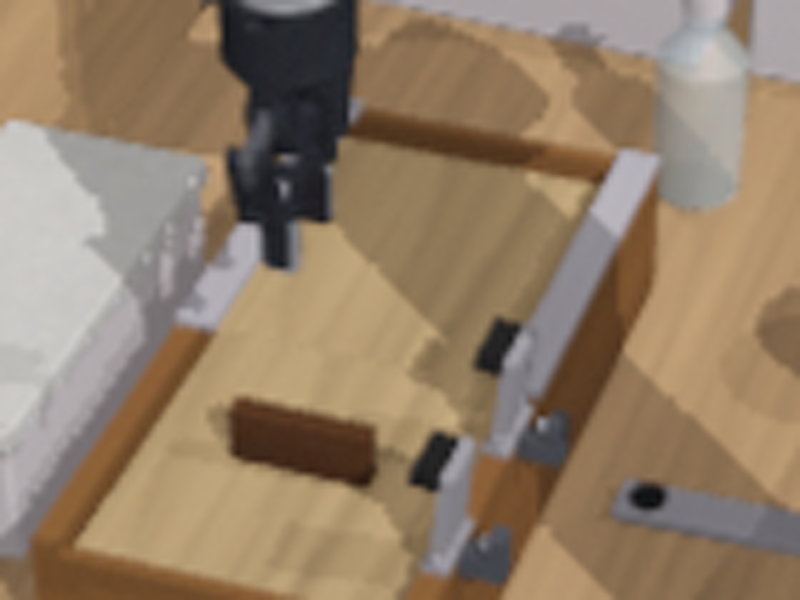

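```bash
python3 -m handwheel '[{"travel":[0.12,0.035,0],"dr":[-0.009,0.015,0]},{"travel":[0.16,0.045,0],"dr":[0,0,0]},{"travel":[0.16,0.045,0],"dr":[0,0,0]},{"travel":[0.16,0.045,0],"dr":[0,0,0]},{"travel":[0.16,0.045,0],"dr":[0,0,0]},{"travel":[0.16,0.045,0],"dr":[0,0,0]},{"travel":[0.16,0.045,0],"dr":[0,0,0]},{"travel":[0.14,0.045,0],"dr":[0,0,0]},{"travel":[0.06,0.02,0],"dr":[0,0,0]},{"travel":[0,0,0],"dr":[0,0,0]},{"travel":[0,0,0],"dr":[0,0,0]}]' -1; python3 -c "
from h import *
go([.440,.0365,.145],axis_y=np.radians(90))"
```

```text
time_s: 33.72
eef_pos: [0.4234, 0.0392, 0.242]
eef_rot: [-0.007, 0.001, 1.0, 0.001]
wrist_force: [-0.5, 0.2, 0.5]
opening: 0.0
t 33.72 pos [0.4234 0.0392 0.242 ] travel total [-0.119 -0.019  0.645]
  dr [ 0.005 -0.025 -0.005] q6 -1.76
  dr [-0.039 -0.008  5.995] q6 -1.76
```

```bash
python3 -m handwheel '[{"travel":[-0.1,-0.019,0.1],"dr":[0.005,-0.025,0]},{"travel":[0,0,0.15],"dr":[0,0,0]},{"travel":[0,0,0.15],"dr":[0,0,0]},{"travel":[0,0,0.15],"dr":[0,0,0]},{"travel":[0,0,0.06],"dr":[0,0,0]},{"travel":[0,0,0],"dr":[0,0,0]},{"travel":[0,0,0],"dr":[0,0,0]}]'; python3 -c "
from h import *
go([.440,.0365,.145],axis_y=np.radians(90))"
```

```text
time_s: 34.3
eef_pos: [0.4475, 0.0331, 0.1481]
eef_rot: [0.003, 0.002, 1.0, -0.001]
wrist_force: [-0.8, -0.8, 0.5]
opening: 0.0
t 34.3 pos [0.4475 0.0331 0.1481] travel total [0.05  0.022 0.02 ]
  dr [-0.003  0.013 -0.008] q6 -1.76
  dr [2.100e-02 5.000e-03 5.992e+00] q6 -1.76
```

```bash
python3 -m handwheel '[{"travel":[-0.05,0.022,0],"dr":[0,0.013,0]},{"travel":[-0.08,0,0],"dr":[0,0,0]},{"travel":[-0.08,0,0],"dr":[0,0,0]},{"travel":[-0.08,0,0],"dr":[0,0,0]},{"travel":[-0.08,0,0],"dr":[0,0,0]},{"travel":[-0.08,0,0],"dr":[0,0,0]},{"travel":[-0.08,0,0],"dr":[0,0,0]},{"travel":[-0.08,0,0],"dr":[0,0,0]},{"travel":[-0.06,0,0],"dr":[0,0,0]},{"travel":[0,0,0],"dr":[0,0,0]}]'; python3 -c "
from h import *
go([.555,.0365,.18],axis_y=np.radians(90))
snap('side','s7',190,130,330,235)"
```

```text
time_s: 35.13
eef_pos: [0.5629, 0.0339, 0.162]
eef_rot: [0.008, 0.003, 1.0, -0.002]
wrist_force: [-0.8, -0.1, 0.9]
opening: 0.005
t 35.13 pos [0.5629 0.0339 0.162 ] travel total [ 0.05   0.017 -0.121]
  dr [-0.009  0.032 -0.01 ] q6 -1.71
  dr [0.05  0.014 5.99 ] q6 -1.71
```

View pics/s7.png

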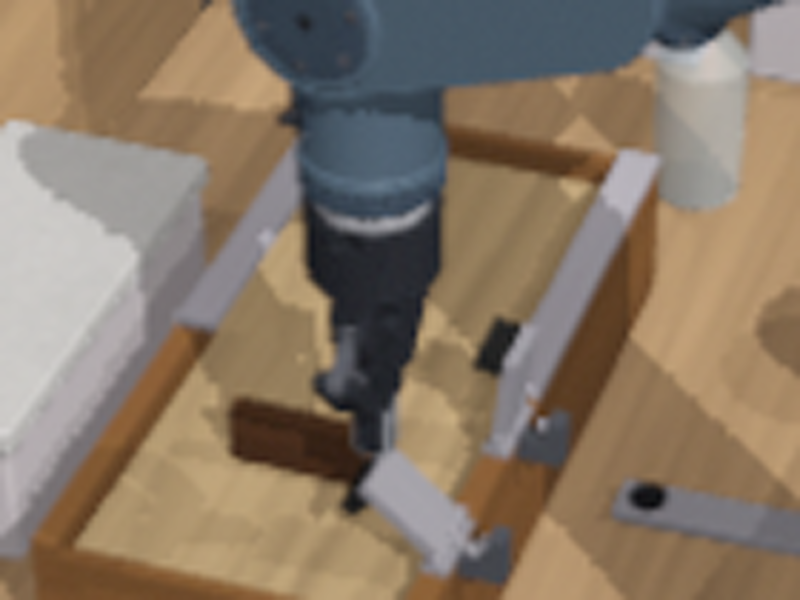

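```bash
python3 -m handwheel '[{"travel":[0.06,0.017,0],"dr":[-0.009,0.032,0]},{"travel":[0,0,0],"dr":[0,0,0]},{"travel":[0,0,0.05],"dr":[0,0,0]},{"travel":[0,0,0.05],"dr":[0,0,0]},{"travel":[0,0,0.05],"dr":[0,0,0]},{"travel":[0,0,0.05],"dr":[0,0,0]},{"travel":[0,0,0],"dr":[0,0,0]}]'; python3 -c "
from h import *
go([.553,.0365,.117],axis_y=np.radians(90))"
```

```text
time_s: 35.77
eef_pos: [0.5513, 0.0369, 0.1312]
eef_rot: [0.0, 0.002, 1.0, 0.0]
wrist_force: [-0.6, 0.0, 0.5]
opening: 0.003
t 35.77 pos [0.5513 0.0369 0.1312] travel total [-0.011 -0.002  0.095]
  dr [ 0.     0.001 -0.009] q6 -1.71
  dr [ 2.000e-03 -1.000e-03  5.991e+00] q6 -1.71
```

```bash
python3 -m handwheel '[{"travel":[0,0,0.05],"dr":[0,0,0]},{"travel":[0,0,0.05],"dr":[0,0,0]},{"travel":[0,0,0.05],"dr":[0,0,0]}]'; python3 -m handwheel '[{"travel":[0,0,0.04],"dr":[0,0,0]},{"travel":[0,0,0.04],"dr":[0,0,0]},{"travel":[0,0,0],"dr":[0,0,0]}]'
```

```text
time_s: 36.02
eef_pos: [0.5522, 0.0367, 0.1122]
eef_rot: [0.0, 0.002, 1.0, -0.0]
wrist_force: [-39.6, 2.4, 105.9]
opening: 0.001
time_s: 36.27
eef_pos: [0.5525, 0.0368, 0.1158]
eef_rot: [-0.001, 0.001, 1.0, -0.001]
wrist_force: [0.3, -0.5, -1.2]
opening: -0.006
```

```bash
python3 -m handwheel '[{"travel":[0,0,-0.1],"dr":[0,0,0]},{"travel":[0,0,-0.2],"dr":[0,0,0]},{"travel":[0,0,-0.2],"dr":[0,0,0]},{"travel":[0,0,-0.2],"dr":[0,0,0]},{"travel":[0,0,-0.1],"dr":[0,0,0]},{"travel":[0.12,-0.12,0],"dr":[0,0,0]},{"travel":[0.15,-0.15,0],"dr":[0,0,0]},{"travel":[0.15,-0.15,0],"dr":[0,0,0]},{"travel":[0.15,-0.15,0],"dr":[0,0,0]},{"travel":[0.1,-0.1,0],"dr":[0,0,0]},{"travel":[0.05,-0.05,0],"dr":[0,0,0]},{"travel":[0,0,0],"dr":[0,0,0]},{"travel":[0,0,0],"dr":[0,0,0]}]'; python3 -c "
from h import *
go([.440,-.0735,.148],axis_y=np.radians(90))
snap('side','s8',190,130,330,235)"
```

```text
time_s: 37.35
eef_pos: [0.4397, -0.0739, 0.2362]
eef_rot: [-0.002, -0.001, 1.0, -0.001]
wrist_force: [0.0, -0.7, 0.3]
opening: -0.004
t 37.35 pos [ 0.4397 -0.0739  0.2362] travel total [-0.004  0.004  0.588]
  dr [-0.005 -0.008  0.002] q6 -2.0
  dr [ 0.012 -0.008 -5.998] q6 -2.0
```

View pics/s8.png

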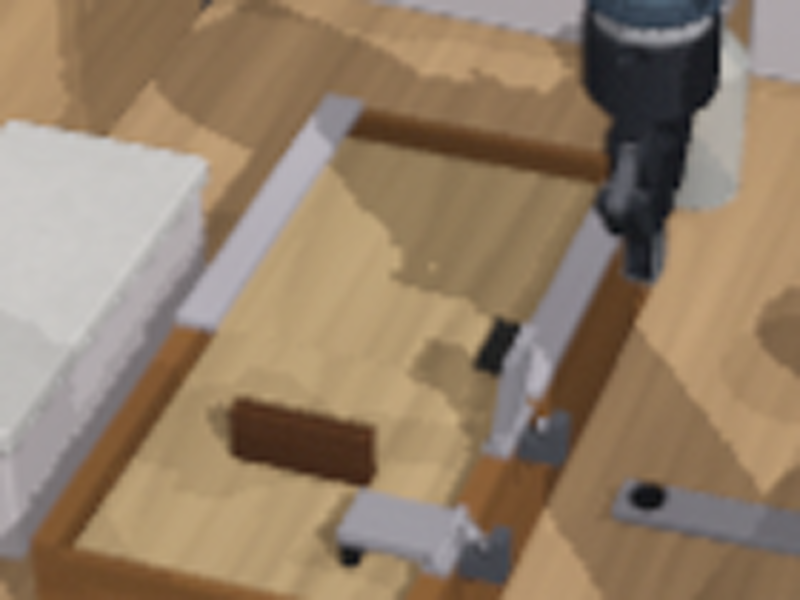

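```bash
python3 -m handwheel '[{"travel":[0,0,0.12],"dr":[-0.005,-0.008,0]},{"travel":[0,0,0.15],"dr":[0,0,0]},{"travel":[0,0,0.15],"dr":[0,0,0]},{"travel":[0,0,0.15],"dr":[0,0,0]},{"travel":[0,0,0.04],"dr":[0,0,0]},{"travel":[0,0,0],"dr":[0,0,0]},{"travel":[0,0,0],"dr":[0,0,0]}]'; python3 -c "
from h import *
go([.440,-.0735,.148],axis_y=np.radians(90))"
```

```text
time_s: 37.98
eef_pos: [0.4454, -0.0699, 0.1419]
eef_rot: [0.002, -0.004, 1.0, 0.0]
wrist_force: [0.2, -0.9, 0.6]
opening: 0.001
t 37.98 pos [ 0.4454 -0.0699  0.1419] travel total [ 0.036 -0.024 -0.041]
  dr [0.001 0.007 0.016] q6 -2.0
  dr [-1.100e-02  2.000e-03 -5.984e+00] q6 -2.0
```

```bash
python3 -m handwheel '[{"travel":[-0.04,-0.024,-0.04],"dr":[0,0.007,0.016]},{"travel":[-0.08,0,0],"dr":[0,0,0]},{"travel":[-0.08,0,0],"dr":[0,0,0]},{"travel":[-0.08,0,0],"dr":[0,0,0]},{"travel":[-0.08,0,0],"dr":[0,0,0]},{"travel":[-0.08,0,0],"dr":[0,0,0]},{"travel":[-0.08,0,0],"dr":[0,0,0]},{"travel":[-0.08,0,0],"dr":[0,0,0]},{"travel":[-0.06,0,0],"dr":[0,0,0]},{"travel":[0,0,0],"dr":[0,0,0]}]'; python3 -c "
from h import *
go([.553,-.0735,.16],axis_y=np.radians(90))"
```

```text
time_s: 38.82
eef_pos: [0.563, -0.0775, 0.1681]
eef_rot: [0.012, 0.002, 1.0, -0.004]
wrist_force: [-0.6, 0.3, 0.7]
opening: 0.0
t 38.82 pos [ 0.563  -0.0775  0.1681] travel total [0.068 0.027 0.052]
  dr [-0.017  0.044 -0.006] q6 -1.91
  dr [0.069 0.027 5.994] q6 -1.91
```

```bash
python3 -m handwheel '[{"travel":[0.06,0.027,0],"dr":[-0.017,0.044,0]},{"travel":[0,0,0],"dr":[0,0,0]},{"travel":[0,0,0],"dr":[0,0,0]}]'; python3 -c "
from h import *
go([.553,-.0735,.118],axis_y=np.radians(90))
a=cv2.imread('pics/s8_raw.png');b=snap('side','s9',190,130,330,235)
for p in((276,190),(283,196),(276,204),(260,206),(263,212),(270,206),(266,206)): print(p,a[p[1],p[0]],b[p[1],p[0]])"
```

```text
time_s: 39.07
eef_pos: [0.555, -0.0737, 0.1713]
eef_rot: [0.001, 0.002, 1.0, -0.0]
wrist_force: [0.0, -0.3, 1.7]
opening: -0.001
t 39.07 pos [ 0.555  -0.0737  0.1713] travel total [0.014 0.001 0.355]
  dr [-0.001  0.003 -0.006] q6 -1.91
  dr [5.000e-03 2.000e-03 5.994e+00] q6 -1.91
(276, 190) [34 35 33] [ 85 117 139]
(283, 196) [180 171 176] [144 136 141]
(276, 204) [119 123 131] [166 159 164]
(260, 206) [102 140 165] [102 140 165]
(263, 212) [126 168 195] [126 168 195]
(270, 206) [107 145 170] [ 86 119 141]
(266, 206) [116 156 181] [115 155 181]
```

View pics/s9.png

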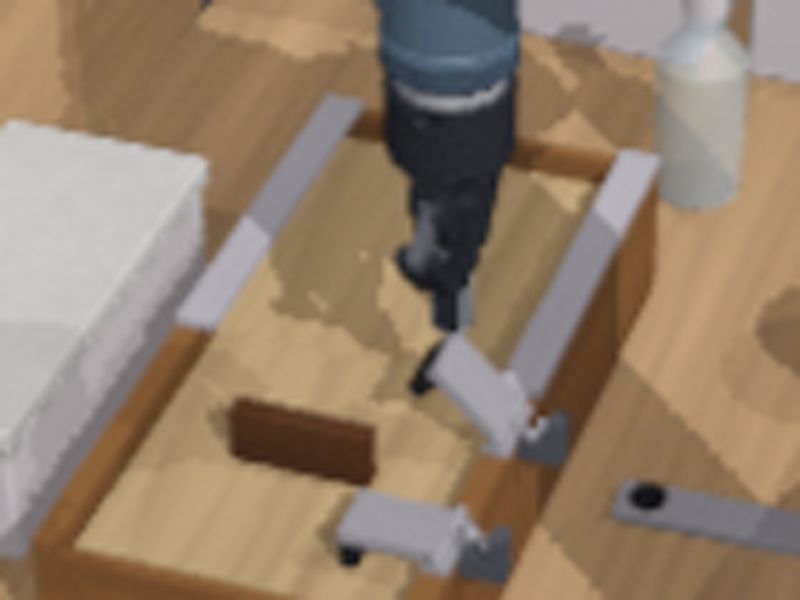

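```bash
python3 -m handwheel '[{"travel":[0.014,0,0.05],"dr":[0,0,0]},{"travel":[0,0,0.05],"dr":[0,0,0]},{"travel":[0,0,0.05],"dr":[0,0,0]},{"travel":[0,0,0.05],"dr":[0,0,0]},{"travel":[0,0,0.05],"dr":[0,0,0]},{"travel":[0,0,0.03],"dr":[0,0,0]},{"travel":[0,0,0],"dr":[0,0,0]}]';python3 -c "
from h import *
go([.553,-.0735,.116],axis_y=np.radians(90))"
```

```text
time_s: 39.7
eef_pos: [0.5509, -0.0736, 0.1245]
eef_rot: [0.0, 0.002, 1.0, -0.0]
wrist_force: [-0.3, -0.1, 1.3]
opening: 0.001
t 39.7 pos [ 0.5509 -0.0736  0.1245] travel total [-0.014  0.001  0.056]
  dr [-0.001  0.001 -0.008] q6 -1.91
  dr [2.000e-03 1.000e-03 5.992e+00] q6 -1.91
```

```bash
python3 -m handwheel '[{"travel":[0,0,0.02],"dr":[0,0,0]},{"travel":[0,0,0.02],"dr":[0,0,0]}]'; python3 -m handwheel '[{"travel":[0,0,0.015],"dr":[0,0,0]}]'
```

```text
time_s: 39.87
eef_pos: [0.5507, -0.0735, 0.1175]
eef_rot: [-0.0, 0.002, 1.0, -0.0]
wrist_force: [0.2, -0.4, -0.2]
opening: 0.002
time_s: 39.95
eef_pos: [0.5506, -0.0734, 0.1148]
eef_rot: [-0.0, 0.002, 1.0, 0.0]
wrist_force: [0.1, 0.1, -1.3]
opening: -0.0
```

```bash
python3 -m handwheel '[{"travel":[0,0,-0.05],"dr":[0,0,0]},{"travel":[0,0,-0.15],"dr":[0,0,0]},{"travel":[0,0,-0.2],"dr":[0,0,0]},{"travel":[0,0,-0.2],"dr":[0,0,0]},{"travel":[0,0,-0.2],"dr":[0,0,0]},{"travel":[0,0,-0.2],"dr":[0,0,0]},{"travel":[0.2,0,0],"dr":[0,0,0]},{"travel":[0.2,0,0],"dr":[0,0,0]},{"travel":[0.2,0,0],"dr":[0,0,0]},{"travel":[0.2,0,0],"dr":[0,0,0]},{"travel":[0.1,0,0],"dr":[0,0,0]},{"travel":[0,0,0],"dr":[0,0,0]},{"travel":[0,0,0],"dr":[0,0,0]},{"travel":[0,0,0],"dr":[0,0,0]}]'; python3 -c "
from h import *
snap('side','s10',150,130,330,265); snap('top','t10')
print(ctrl.get_obs()['eef_pos'],ctrl.get_obs()['wrist_force'])"
```

```text
time_s: 41.12
eef_pos: [0.413, -0.0734, 0.2823]
eef_rot: [0.006, 0.002, 1.0, -0.003]
wrist_force: [1.2, 0.5, 0.8]
opening: -0.003
[ 0.41329427 -0.07341952  0.28198493] [-0.28468164 -0.00734927  0.08185044]
```

View pics/s10.png

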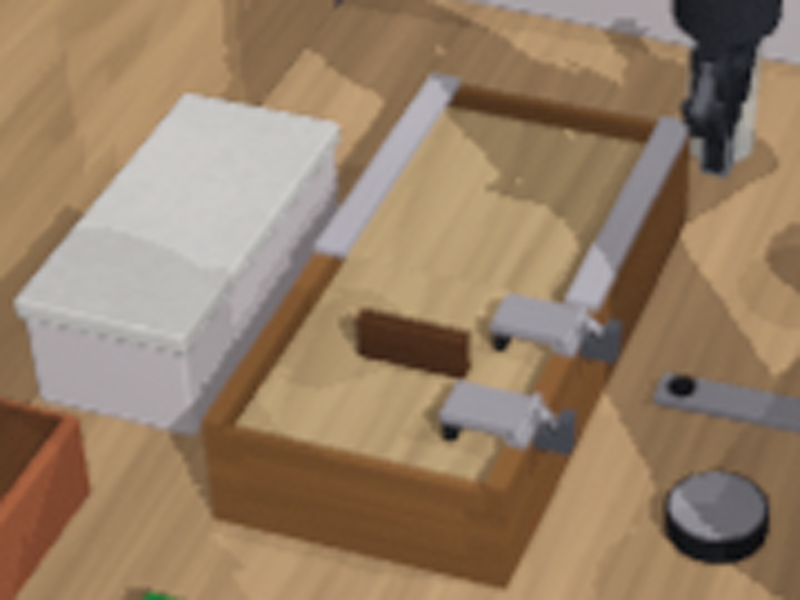

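```bash
python3 -c "
from bench import ctrl
print(ctrl.hand_in())"
```

```text
the job is handed in; nothing more can be done
None
```

I opened the hatch, stowed the brush and the amber jar, seated the hatch again and closed both flaps. I then handed the job in at about 41 s. The hand-in gave no verdict.

- **What was there:** Only the shoe brush and the amber jar were in view. I found no lock body or tin in either camera view. I left the green blocks and the blue jar look-alike alone, and had no contact with the five bystanders that I noticed.
- **Compartment:** A side picture taken before closing showed the brush and jar standing upright inside.
- **Hatch:** The gripper stood at y -0.0195 m when it released the hatch, against -0.0178 m when it first gripped it. That is about 2 mm off along the channel. The height was about 0.2 mm above the value I worked out for the seat.
- **Flaps:** The last side picture shows both flaps lying flat over the seated hatch with the arm clear. I had no joint reading to confirm they are past 1.92 rad.
- **Force spike:** While pressing the first flap (`flap_end`) I went too far down, and the wrist force read about 113 N, close to the 120 N limit. I can't rule out that the peak between readings was higher. I pressed the second flap in smaller steps, and no reading there showed more than about 1 N.
- **Unverified:** I did not measure the bystanders' positions at the end.

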